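# Open the objective case, freeing its catch only after a tug, and hold the cover

## Robot

A 7-joint arm with a two-finger parallel gripper is mounted at the origin on a cart in front of the work surface, level with it; the furniture and walls round the work are solid. World frame = base frame: x ahead of the robot, y to its left, z up, the work surface at z = 0. Lengths are in m, angles in rad, forces in N, time in s.
With the tool pointing down it reaches from about 0.35 to 0.775 m from the base axis. Payload 3.1 kg.
Tool frame: the origin (TCP) lies at the very end of the fingers, on their centre line; the grasp point (between the pads) lies 19 mm behind it; z points along the fingers, y is the direction in which the jaws open and shut (so a half turn about z gives the same grasp; the last joint's range is limited). The gripper opens to 85 mm and grips with 20 to 120 N. Pads are 22 mm wide; open, the fingers measure 114 mm over their backs; the gripper's body (76 mm by 85 mm) begins 54 mm behind the grasp point. The pads swing forward as they close: fully open they stand 13 mm farther back than shut.
Start: joints at [1.206, 0.311, 0.014, 1.512, -0.004, 1.319, -0.027], TCP at [0.175, -0.522, 0.231] pointing down, gripper open.
Joint ranges: [-2.7, 2.7], [-0.3, 1.91], [-1.27, 1.3], [0.12, 2.57], [-1.44, 4.58], [0.2, 2.03], [-3.05, 3.05]. Speed limits (rad/s): [2.79, 2.79, 3.14, 3.14, 3.14, 3.14, 3.14].

## Interface

Orientations are given as a unit quaternion [w, x, y, z].
In Python, from station import r, optics gives the robot as it stands.
- The arm moves only by the tool drive_tool, never from a script. Its argument "steps" is a list of rows, each an object of numbers: "tx", "ty", "tz": the shift along the tool's x, y, z in units of 40 mm (1.0 is 40 mm); "rx", "ry", "rz": the turn, a rotation vector about the tool's x, y, z in units of 5 degrees (1.0 is 5 degrees); "gripper": the opening, from 0 (shut) to 1 (fully open). In form: [{"tx": .., "ty": .., "tz": .., "rx": .., "ry": .., "rz": .., "gripper": ..}, ...]. A call has 1 to 10 rows; each row is the pose to reach, as a shift and turn from the pose measured when the call began, along the tool's axes at that moment; what a row does not reach only later rows make up. A row lasts 1/12 s, in which the tool goes at most 41.7 mm and 7.16 degrees, less where a joint would pass 70% of its speed; a pose out of reach is approached as far as the arm can. A call with a gripper value outside its range is refused whole. The fingers move at their own pace and stop on an object; the grip force is fixed at half the most. Time passes only in rows, so rows that repeat a pose let the fingers close. It gives the time, the measured TCP pose, the force and the opening at its end, in the units of the state.
- r.state(): the state, without advancing time (a new reading comes with each control period).
- optics.camera(name): name is "side" or "top" or "wrist"; returns a dict with "image" (420x560x3 uint8, red, green, blue), "z_map" (420x560 float32, m along the optical axis (not along the pixel's ray), 0 where there is no reading), "fov_y" (degrees; the focal length in pixels is half the picture's height over the tangent of half this angle, whatever the lens; pixels are square), "cx", "cy" (the principal point, pixels), "extrinsics" (4x4, takes a point from camera to world coordinates); the wrist camera has in their place "hand_eye" (4x4, takes a point from camera to tool coordinates, whose origin is the TCP and whose axes are the flange's). Camera axes: x right, y up, looking along -z (the intrinsics and any distortion apply to the point x, -y, -z); pixel columns grow to the right and rows downward; lengths in m; the calibration is good to about 2 mm. A picture is of the moment at which its call begins: read the wrist's pose just before it.
- r.close_job(): hands the job in, once; it reports no verdict.
The state is a dict: "t": time; "joint_pos": joint angles; "joint_velocities": joint speeds; "joint_torque": joint torques, N m; "position": TCP position; "orientation": TCP orientation; "contact_force": force on the tool from outside, world axes, zero at the start; "wrist_torque": the same for the moment, N m; "width": finger opening in m.
Only numpy, scipy, OpenCV 4.12 (cv2) and the standard library are available. Lean on these libraries where they do the work, as an engineer would, in place of code of your own. Each camera call takes 0.05 s, during which the arm holds its last target.

## Task

Slide the tape roll up off the cover's pull post and set it down flat on the bench (do not drop it). Then, before touching the release tab, tug the cover up by its pull: if it comes freely, lift it; if it is caught, ease it down, slide the release tab all the way across and only then lift it. Be gentle with the catch, leave the other things alone, and finish with the gripper still holding the pull so that the cover stays open at about 40 degrees.

Things in the scene. Friction and masses are not known exactly. Their poses are not given: they have to be found in the camera images.
- case: Grey storage case, 160 (x) by 220 (y) mm, top of its shut cover 72 mm above the bench; fixed to the bench. Origin under its centre at bench height; x points from the front (robot side, with the latch) to the hinge, z up. The hinge line runs along y at x = +80 mm, z = 56 mm.
- cover (a joint): Opening angle of the cover about the hinge line, rad: 0 shut, grows as the front edge rises, stop at 1.2. Cover 166 by 226 by 16 mm, about 0.36 kg, falls shut when let go. If caught it rises only about 3 mm at the front (0.02 rad) and then stops hard; if free it lifts with 2 to 4 N at the pull, so a pull of about 10 N tells the two apart. Whether it is caught cannot be seen.
- pull: The cover's steel pull: a post (14 mm thick, on a 24 mm foot) with a 20 mm ball head, 44 mm tall in all, near the front of the cover, with the strike bar that reaches into the latch. It is fixed to the cover and moves with it; this origin lies on the hinge line, at the middle of the case's width, with the case's axes when shut.
- pull_head (a point): Centre of the 20 mm ball head of the pull, 34 mm above the cover's top face, 106 mm above the bench when shut; in the case's frame at x = -42 mm, y = 0. The ball swivels between the fingers, so a gripper closing along the case's y may keep pointing down while the cover tilts.
- roll_center (a point): Centre (half-way up) of a yellow roll of masking tape, 57 mm across, 19 mm high, with a 28 mm hole, 50 g; z along its axis. At the start it lies on the cover round the pull post, which passes up through it; its x, y are nearly the case's, along which it measures 55 mm.
- latch: Aluminium latch housing on the front of the case, 60 (x) by 110 (y) mm, its flat deck 48 mm above the bench; origin under its centre, 110 mm in front of the case's centre and 4 mm above the bench. It contains the hidden catch.
- tab (a joint): Travel of the release tab, m: 0 at the start in every case (whether caught or not), 0.022 all the way across, towards the case's +y (left seen from the robot). Takes 2 to 4 N and stays where it is left. A caught cover is free from about 0.013.
- tab_grip (a point): Middle of the black upright thumb tab on the latch deck: 16 (x) by 12 (y) mm, standing 22 mm above the deck (top 73.5 mm above the bench), this point 62 mm above the bench; the case's axes. At the start in the case's frame at x = -123 mm, y = -6 mm.
- eyepiece_mid (a point): Bystander: black microscope eyepiece, 53 mm across, 70 mm tall; its middle. Leave alone.
- sample_box_mid (a point): Bystander: flat round sample box, 56 mm across, 14 mm high; its middle. Leave alone.
- cap_mid (a point): Bystander: black round lens cap, 40 mm across, 11 mm high; its middle. Leave alone.
Not all that is in view belongs to the job. Leave any pink look-alike of the part that bears roll_center alone.

How it is judged:
By the outcome, as a careful person would: the job done as asked, in the order asked, and still so for the second after the job is handed in, while the arm keeps its last pose, push and grip.
It also fails if it takes over 64 s, if anything falls off the work surface, if the arm or the gripper's body presses on something with over 40 N, if the wrist force passes 120 N, or if a joint passes its speed limit or range.

## Working session

There is one attempt and no reset: what is moved stays moved. The work goes in short steps, Python scripts to look and compute and a tool call to move; the robot and the scene stay as the last step left them, time stands still between calls to the robot, and variables do not carry over. Pictures are saved under pics/ and viewed, and the job is handed in when it is done.

Besides the shell and the picture viewer there is one more tool, called after "Call:" by a JSON object that holds its "api" and its "payload", one argument or row to a line. drive_tool: Moves the arm, as the interface text tells. Its arguments: {"type":"object","properties":{"steps":{"type":"array"}},"required":["steps"]}

```bash
ls; mkdir -p pics
python3 - <<'E'
from station import r, optics
import cv2,numpy as np
print(r.state())
for n in ["top","side","wrist"]:
    c=optics.camera(n)
    cv2.imwrite(f"pics/a_{n}.png",c["image"][:,:,::-1])
    print(n,{k:v for k,v in c.items() if k not in("image","z_map")})
E
```

```text
pics
{'t': 0.0, 'joint_pos': array([ 1.20628477,  0.31172324,  0.01401099,  1.51307641, -0.00436555,
        1.31919138, -0.0272308 ]), 'joint_velocities': array([ 4.06823288e-05,  8.81761221e-04,  5.60573364e-04, -6.15986142e-04,
        1.00813992e-03, -8.84754204e-04,  3.87520223e-04]), 'joint_torque': array([-4.26129361e-05, -3.79910517e+01,  1.45737645e-01, -2.30587971e+01,
        1.21964671e-02,  1.35422917e-02, -8.34849043e-07]), 'position': array([ 0.17423538, -0.52089694,  0.23021465]), 'orientation': array([-1.15595946e-03,  9.86998723e-01,  1.60723736e-01, -2.57106640e-04]), 'contact_force': array([-0.16526948, -0.22136846,  1.21078253]), 'wrist_torque': array([ 0.01064999,  0.03966819, -0.04900085]), 'width': 0.08550075690658453}
top {'fov_y': 47.388715996263024, 'cx': 284.1053604513776, 'cy': 208.64897650404933, 'extrinsics': array([[ 4.23318847e-03,  9.83091088e-01, -1.83068274e-01,
         3.95265169e-01],
       [-9.99793211e-01,  5.19511408e-04, -2.03289515e-02,
        -1.40627813e-01],
       [-1.98901050e-02,  1.83116473e-01,  9.82889994e-01,
         9.76541735
[... 179 characters left out ...]
 'extrinsics': array([[ 0.98058344,  0.11298648, -0.16028153,  0.41270542],
       [-0.19608319,  0.57633103, -0.79334351, -0.80377075],
       [ 0.00273813,  0.80936802,  0.58729541,  0.60098007],
       [ 0.        ,  0.        ,  0.        ,  1.        ]])}
wrist {'fov_y': 66.55093038200164, 'cx': 279.9138174901997, 'cy': 202.31091885682957, 'hand_eye': array([[-1.07462216e-04,  9.47710780e-01,  3.19130485e-01,
         8.21383225e-02],
       [ 9.99999563e-01, -1.94599283e-04,  9.14629035e-04,
         3.56164062e-04],
       [ 9.28906359e-04,  3.19130444e-01, -9.47710344e-01,
        -1.42037263e-01],
       [ 0.00000000e+00,  0.00000000e+00,  0.00000000e+00,
         1.00000000e+00]])}
```

View pics/a_top.png

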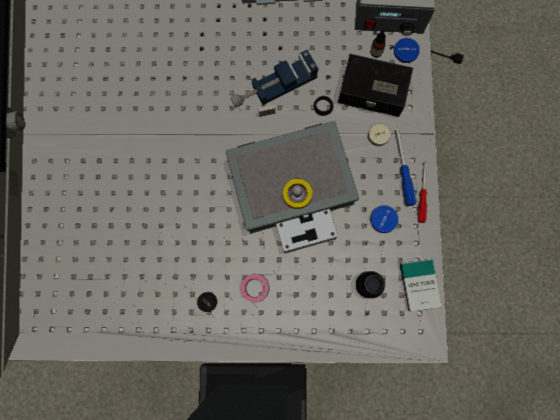

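View pics/a_side.png

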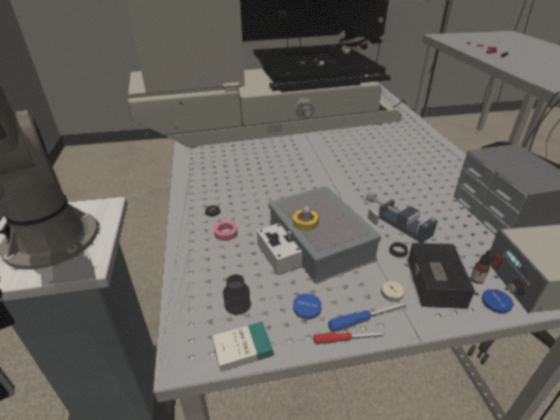

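The top view shows the case with the yellow roll at about (297,192), the tab at (308,235), the pink look-alike at (255,288), the eyepiece at (370,285), the lens cap at (207,302) and the sample box at (385,218) or thereabouts.

```bash
cat > h.py <<'E'
import numpy as np, cv2
from scipy.spatial.transform import Rotation as R
def Rq(q): return R.from_quat([q[1],q[2],q[3],q[0]])
def T(c,s=None):
    if "extrinsics" in c: return c["extrinsics"]
    M=np.eye(4);M[:3,:3]=Rq(s["orientation"]).as_matrix();M[:3,3]=s["position"];return M@c["hand_eye"]
def ray(c,u,v,s=None):
    f=210/np.tan(np.radians(c["fov_y"])/2);M=T(c,s)
    d=np.array([(u-c["cx"])/f,-(v-c["cy"])/f,-1.])
    return M[:3,3],M[:3,:3]@d
def plane(c,u,v,z,s=None):
    o,d=ray(c,u,v,s);return o+d*(z-o[2])/d[2]
def dep(c,u,v,s=None):
    o,d=ray(c,u,v,s);return o+d*c["z_map"][int(round(v)),int(round(u))]
def cloud(c,s=None):
    f=210/np.tan(np.radians(c["fov_y"])/2);M=T(c,s)
    v,u=np.mgrid[:420,:560];z=c["z_map"]
    p=np.stack([(u-c["cx"])/f*z,-(v-c["cy"])/f*z,-z],-1)
    return p@M[:3,:3].T+M[:3,3]
def crop(c,x0,y0,x1,y1,name,k=5):
    im=c["image"][y0:y1,x0:x1,::-1];cv2.imwrite(name,cv2.resize(im,None,fx=k,fy=k,interpolation=cv2.INTER_CUBIC))
E
python3 - <<'E'
from station import r, optics
from h import *
for n in ["top","side"]:
    c=optics.camera(n); P=cloud(c); im=c["image"].astype(int)
    hsv=cv2.cvtColor(c["image"],cv2.COLOR_RGB2HSV)
    m=((hsv[...,0]>20)&(hsv[...,0]<35)&(hsv[...,1]>150)).astype(np.uint8)
    nn,l,st,ce=cv2.connectedComponentsWithStats(m)
    for i in range(1,nn):
        if st[i,4]>60:
            k=(l==i)&(c["z_map"]>0); cs,_=cv2.findContours((l==i).astype(np.uint8),0,2)
            e=cv2.fitEllipse(cs[0]) 
            print(n,"yellow",st[i],e,np.median(P[k],0),plane(c,*e[0],.091))
    # cover top by height
    print("bench z",np.median(P[300:330,100:180,2]) if n=="top" else "")
    k=(c["z_map"]>0)&(abs(P[...,2]-.072)<.006)&(P[...,0]>.4)&(P[...,0]<.85)&(abs(P[...,1]+.13)<.2)
    nn,l,st,ce=cv2.connectedComponentsWithStats(k.astype(np.uint8)); i=1+st[1:,4].argmax()
    q=P[l==i]; print(n,"cover",st[i],np.median(q[:,2]),cv2.minAreaRect(q[:,:2].astype(np.float32)*1000))
    crop(c,*((210,110,370,260) if n=="top" else (245,170,385,290)),f"pics/b_{n}.png")
E
```

```text
top yellow [283 178  29  31 414] ((297.0635986328125, 193.01991271972656), (29.0234317779541, 29.476085662841797), 7.271206855773926) [ 0.58906401 -0.14661529  0.09077724] [ 0.59031382 -0.14672341  0.091     ]
bench z 0.0002747018069423901
top cover [ 226  121  133  110 8817] 0.07337555105432636 ((630.435302734375, -136.73721313476562), (170.6916961669922, 226.27650451660156), 15.692954063415527)
side yellow [294 212  24  14 100] ((305.1817626953125, 217.33767700195312), (13.537131309509277, 21.9738826751709), 94.31094360351562) [ 0.58774824 -0.16249988  0.09098374] [ 0.58887944 -0.1513704   0.091     ]
bench z 
side cover [ 268  186  113   76 4192] 0.07352077923171207 ((629.602783203125, -136.74472045898438), (170.61959838867188, 230.16600036621094), 15.462471008300781)
```

```bash
ls pics
```

```text
a_side.png
a_top.png
a_wrist.png
b_side.png
b_top.png
```

View pics/b_top.png

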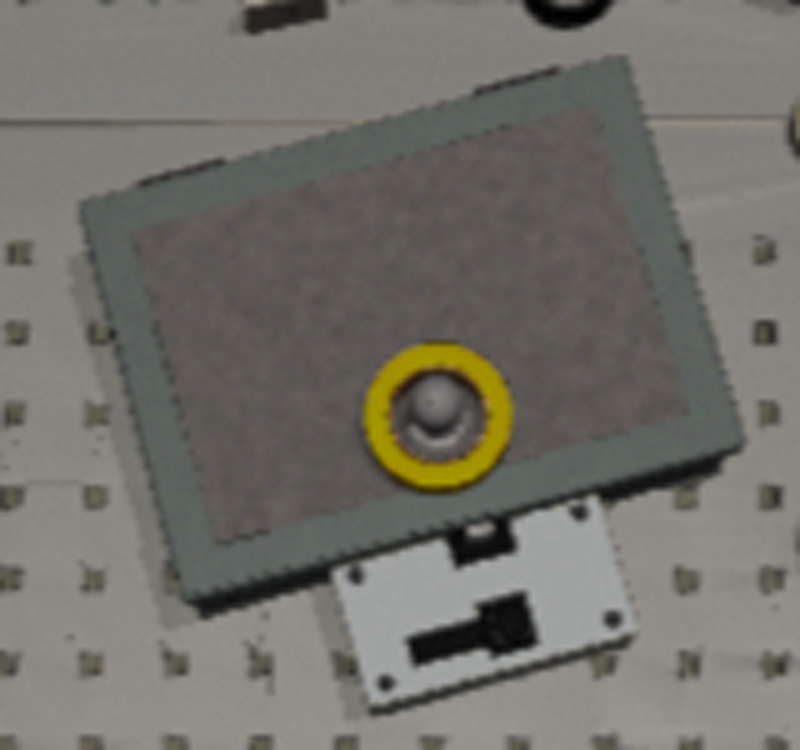

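View pics/b_side.png

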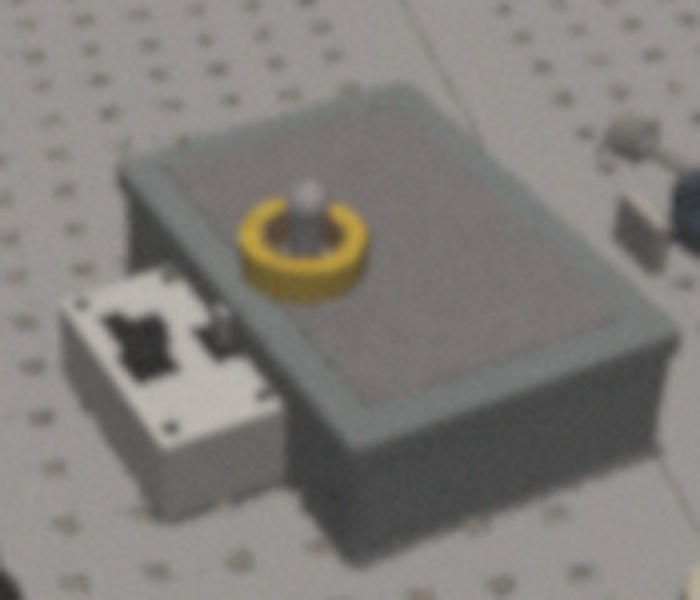

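```bash
cat >> h.py <<'E'
A=np.radians(15.6)
C0=np.array([.630,-.137,0.])
def case(x,y,z,a=None,c=None):
    a=A if a is None else a;c=C0 if c is None else c
    return c+np.array([np.cos(a)*x-np.sin(a)*y,np.sin(a)*x+np.cos(a)*y,z])
def go(s,p,yaw=None):
    yaw=A if yaw is None else yaw
    Rt=Rq(s["orientation"]); Rg=R.from_matrix(np.array([[np.cos(yaw),np.sin(yaw),0],[np.sin(yaw),-np.cos(yaw),0],[0,0,-1.]]))
    t=Rt.inv().apply(np.array(p)-s["position"])/.04; w=(Rt.inv()*Rg).as_rotvec(degrees=True)/5
    print("t",t.round(3),"r",w.round(3))
E
python3 - <<'E'
from station import r, optics
from h import *
c=optics.camera("top"); 
print("ball",plane(c,297.4,190,.110),case(-.042,0,.106)); print("tab",plane(c,311.6,235,.0735),case(-.123,-.006,.0735))
s=r.state(); p=case(-.042,0,.21); go(s,p)
E
```

```text
ball [ 0.59186141 -0.14722052  0.11      ] [ 0.58954717 -0.14829463  0.106     ]
tab [ 0.51260598 -0.17437006  0.0735    ] [ 0.51314452 -0.17585611  0.0735    ]
t [12.801 -5.552  0.527] r [-0.009  0.001  0.58 ]
```

Call:
{"api": "drive_tool", "payload": {
  "steps": [
    {"tx":12.8,"ty":-5.55,"tz":0.3,"rz":0.58,"gripper":1},
    {"tx":12.8,"ty":-5.55,"tz":0.3,"rz":0.58,"gripper":1},
    {"tx":12.8,"ty":-5.55,"tz":0.3,"rz":0.58,"gripper":1},
    {"tx":12.8,"ty":-5.55,"tz":0.3,"rz":0.58,"gripper":1},
    {"tx":12.8,"ty":-5.55,"tz":0.3,"rz":0.58,"gripper":1},
    {"tx":12.8,"ty":-5.55,"tz":0.3,"rz":0.58,"gripper":1},
    {"tx":12.8,"ty":-5.55,"tz":0.3,"rz":0.58,"gripper":1},
    {"tx":12.8,"ty":-5.55,"tz":0.3,"rz":0.58,"gripper":1},
    {"tx":12.8,"ty":-5.55,"tz":0.3,"rz":0.58,"gripper":1},
    {"tx":12.8,"ty":-5.55,"tz":0.3,"rz":0.58,"gripper":1}
  ]
}}

```text
$.steps[0]: bad value
```

Run:
```python
from station import r
from h import *
s=r.state(); print(s["t"],s["position"]); go(s,case(-.042,0,.215))
```

```text
0.3 [ 0.17442236 -0.52136839  0.23093757]
t [12.801 -5.552  0.402] r [-0.009  0.001  0.58 ]
```

Call:
{"api": "drive_tool", "payload": {
  "steps": [
    {"tx":0.9,"ty":-0.4,"tz":0,"rx":0,"ry":0,"rz":0.1,"gripper":1},
    {"tx":1.8,"ty":-0.8,"tz":0,"rx":0,"ry":0,"rz":0.2,"gripper":1},
    {"tx":2.7,"ty":-1.2,"tz":0,"rx":0,"ry":0,"rz":0.3,"gripper":1},
    {"tx":3.6,"ty":-1.6,"tz":0,"rx":0,"ry":0,"rz":0.4,"gripper":1},
    {"tx":4.5,"ty":-2.0,"tz":0,"rx":0,"ry":0,"rz":0.5,"gripper":1},
    {"tx":5.4,"ty":-2.4,"tz":0,"rx":0,"ry":0,"rz":0.58,"gripper":1},
    {"tx":6.3,"ty":-2.8,"tz":0,"rx":0,"ry":0,"rz":0.58,"gripper":1},
    {"tx":7.2,"ty":-3.2,"tz":0,"rx":0,"ry":0,"rz":0.58,"gripper":1},
    {"tx":8.1,"ty":-3.6,"tz":0,"rx":0,"ry":0,"rz":0.58,"gripper":1},
    {"tx":9.0,"ty":-4.0,"tz":0,"rx":0,"ry":0,"rz":0.58,"gripper":1}
  ]
}}

```text
t: 1.13
position: [0.4661, -0.254, 0.2312]
orientation: [-0.0, 0.991, 0.136, 0.0]
contact_force: [0.9, -0.4, -0.3]
width: 0.0851
```

Run:
```python
from station import r
from h import *
s=r.state(); print(s["t"],s["position"]); go(s,case(-.042,0,.215))
```

```text
1.1333 [ 0.4661478  -0.25396987  0.23122451]
t [ 3.681 -1.716  0.407] r [-0.004 -0.001 -0.003]
```

Call:
{"api": "drive_tool", "payload": {
  "steps": [
    {"tx":0.9,"ty":-0.4,"tz":0.1,"rx":0,"ry":0,"rz":0,"gripper":1},
    {"tx":1.8,"ty":-0.8,"tz":0.2,"rx":0,"ry":0,"rz":0,"gripper":1},
    {"tx":2.7,"ty":-1.2,"tz":0.3,"rx":0,"ry":0,"rz":0,"gripper":1},
    {"tx":3.4,"ty":-1.6,"tz":0.4,"rx":0,"ry":0,"rz":0,"gripper":1},
    {"tx":3.68,"ty":-1.72,"tz":0.4,"rx":0,"ry":0,"rz":0,"gripper":1},
    {"tx":3.68,"ty":-1.72,"tz":0.4,"rx":0,"ry":0,"rz":0,"gripper":1},
    {"tx":3.68,"ty":-1.72,"tz":0.4,"rx":0,"ry":0,"rz":0,"gripper":1},
    {"tx":3.68,"ty":-1.72,"tz":0.4,"rx":0,"ry":0,"rz":0,"gripper":1}
  ]
}}

```text
t: 1.8
position: [0.5883, -0.1507, 0.2153]
orientation: [0.001, 0.991, 0.134, -0.001]
contact_force: [0.1, -0.6, 1.0]
width: 0.0852
```

Run:
```python
from station import r,optics
from h import *
s=r.state(); c=optics.camera("wrist"); print(s["t"],s["position"],s["contact_force"])
cv2.imwrite("pics/c_w.png",c["image"][:,:,::-1])
P=cloud(c,s)
hsv=cv2.cvtColor(c["image"],cv2.COLOR_RGB2HSV)
m=((hsv[...,0]>20)&(hsv[...,0]<35)&(hsv[...,1]>150)&(abs(P[...,2]-.091)<.003)).astype(np.uint8)
cs,_=cv2.findContours(m,0,2); k=max(cs,key=cv2.contourArea); e=cv2.fitEllipse(k); print(e,plane(c,*e[0],.091,s),P[m>0].mean(0))
q=np.array([plane(c,*p[0],.091,s)[:2] for p in k]);print("extent", cv2.minAreaRect((q*1000).astype(np.float32)))
k=(P[...,2]>.1)&(P[...,2]<.13)&(hsv[...,1]<100)&(np.hypot(P[...,0]-.59,P[...,1]+.147)<.03)
print("head",k.sum(),P[k].mean(0),P[k].max(0),P[k].min(0)); v,u=np.nonzero(k); print(u.mean(),v.mean())
k=(P[...,2]>.066)&(P[...,2]<.08)&(P[...,0]<.545)&(c["image"].max(-1)<70)
print("tab",k.sum(),P[k].mean(0),P[k].max(0),P[k].min(0))
```

```text
1.8 [ 0.58833808 -0.15065368  0.21531893] [ 0.12394619 -0.59164968  1.02166394]
((275.798095703125, 189.40335083007812), (60.60673904418945, 61.921043395996094), 103.62861633300781) [ 0.59138268 -0.14639013  0.091     ] [ 0.59153709 -0.14622748  0.08947631]
extent ((590.503662109375, -146.50189208984375), (54.804283142089844, 54.18120193481445), 43.72085952758789)
head 456 [ 0.59294023 -0.1454996   0.1118269 ] [ 0.60079063 -0.13608678  0.1167136 ] [ 0.58226727 -0.1555296   0.10205176]
274.9298245614035 194.64912280701753
tab 329 [ 0.47482791 -0.22478558  0.07011761] [ 0.52355123 -0.16546282  0.07497861] [ 0.40285723 -0.30589664  0.06600198]
```

View pics/c_w.png

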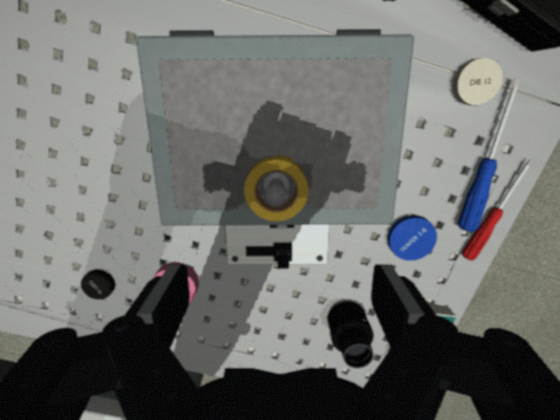

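Run:
```python
from station import r,optics
from h import *
s=r.state(); c=optics.camera("wrist")
M=np.eye(4);M[:3,:3]=Rq(s["orientation"]).as_matrix();M[:3,3]=s["position"]
P=cloud(c,s); Q=(P-M[:3,3])@M[:3,:3]
k=(c["z_map"]>0)&(c["z_map"]<.2)&(abs(Q[...,1])<.07)&(abs(Q[...,0])<.03)
q=Q[k]; print(k.sum())
for sgn in(1,-1):
    f=q[(q[:,1]*sgn>.02)]; print(np.percentile(f,[1,50,99],axis=0).round(4), f[np.argsort(-f[:,2])[:5]].round(4))
s=r.state();print(s["position"]); go(s,[.591,-.1465,.12])
```

```text
42083
[[-0.0099  0.021  -0.0915]
 [ 0.0113  0.0492 -0.069 ]
 [ 0.0178  0.0694 -0.0179]] [[-0.0075  0.0429 -0.0121]
 [ 0.001   0.043  -0.0126]
 [-0.0077  0.0433 -0.0126]
 [ 0.0026  0.0428 -0.0127]
 [-0.0016  0.0427 -0.0127]]
[[-0.01   -0.0694 -0.0915]
 [ 0.0114 -0.0494 -0.0691]
 [ 0.0178 -0.021  -0.018 ]] [[-0.0029 -0.0431 -0.0117]
 [ 0.0037 -0.0433 -0.0119]
 [-0.0076 -0.043  -0.0119]
 [-0.0085 -0.043  -0.0122]
 [-0.0078 -0.0428 -0.0125]]
[ 0.5883054  -0.1508557   0.21562217]
t [ 0.095 -0.09   2.39 ] r [ 0.014  0.008 -0.048]
```

Call:
{"api": "drive_tool", "payload": {
  "steps": [
    {"tx":0.1,"ty":-0.09,"tz":0.8,"rx":0,"ry":0,"rz":0,"gripper":1},
    {"tx":0.1,"ty":-0.09,"tz":1.6,"rx":0,"ry":0,"rz":0,"gripper":1},
    {"tx":0.1,"ty":-0.09,"tz":2.3,"rx":0,"ry":0,"rz":0,"gripper":1},
    {"tx":0.1,"ty":-0.09,"tz":2.39,"rx":0,"ry":0,"rz":0,"gripper":1},
    {"tx":0.1,"ty":-0.09,"tz":2.39,"rx":0,"ry":0,"rz":0,"gripper":1},
    {"tx":0.1,"ty":-0.09,"tz":2.39,"rx":0,"ry":0,"rz":0,"gripper":1}
  ]
}}

```text
t: 2.4
position: [0.5918, -0.1477, 0.1217]
orientation: [0.001, 0.991, 0.133, 0.001]
contact_force: [-0.2, 0.1, 0.2]
width: 0.0853
```

Run:
```python
from station import r
from h import *
s=r.state(); print(s["t"],s["position"]); go(s,[.591,-.1465,.071])
```

```text
2.4 [ 0.59180565 -0.14768975  0.12165734]
t [-0.013 -0.037  1.266] r [ 0.032 -0.014 -0.066]
```

Call:
{"api": "drive_tool", "payload": {
  "steps": [
    {"tx":-0.01,"ty":-0.04,"tz":0.5,"rx":0.02,"ry":0,"rz":-0.06,"gripper":1},
    {"tx":-0.01,"ty":-0.04,"tz":1.0,"rx":0.02,"ry":0,"rz":-0.06,"gripper":1},
    {"tx":-0.01,"ty":-0.04,"tz":1.2,"rx":0.02,"ry":0,"rz":-0.06,"gripper":1},
    {"tx":-0.01,"ty":-0.04,"tz":1.27,"rx":0.02,"ry":0,"rz":-0.06,"gripper":1},
    {"tx":-0.01,"ty":-0.04,"tz":1.27,"rx":0.02,"ry":0,"rz":-0.06,"gripper":1},
    {"tx":-0.01,"ty":-0.04,"tz":1.27,"rx":0.02,"ry":0,"rz":-0.06,"gripper":1},
    {"tx":-0.01,"ty":-0.04,"tz":1.27,"rx":0.02,"ry":0,"rz":-0.06,"gripper":1}
  ]
}}

```text
t: 2.98
position: [0.5924, -0.1466, 0.0725]
orientation: [0.001, 0.991, 0.135, 0.002]
contact_force: [0.1, -0.5, -0.1]
width: 0.0852
```

Run:
```python
from station import r,optics
from h import *
s=r.state(); print(s["t"],s["position"],s["contact_force"]); go(s,[.591,-.1465,.071])
c=optics.camera("wrist");cv2.imwrite("pics/d_w.png",c["image"][:,:,::-1])
```

```text
2.9833 [ 0.59239486 -0.14660874  0.0725458 ] [ 0.09716741 -0.46461843 -0.12625785]
t [-0.033 -0.012  0.038] r [ 0.028 -0.046 -0.007]
```

View pics/d_w.png

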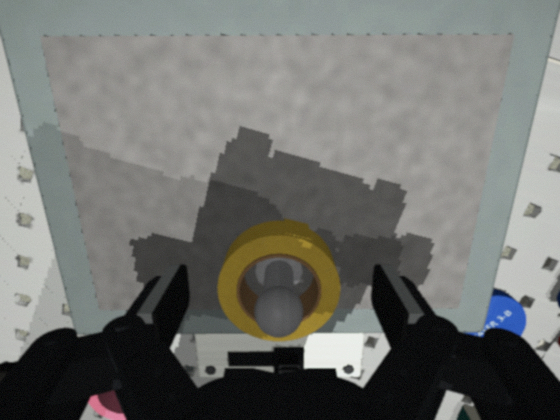

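The roll, centred near (279,280), sits midway between the two fingers, so I close on it.

Call:
{"api": "drive_tool", "payload": {
  "steps": [
    {"tx":-0.03,"ty":-0.01,"tz":0.03,"rx":0,"ry":0,"rz":0,"gripper":0.65},
    {"tx":-0.03,"ty":-0.01,"tz":0.03,"rx":0,"ry":0,"rz":0,"gripper":0.65},
    {"tx":-0.03,"ty":-0.01,"tz":0.03,"rx":0,"ry":0,"rz":0,"gripper":0.55},
    {"tx":-0.03,"ty":-0.01,"tz":0.03,"rx":0,"ry":0,"rz":0,"gripper":0.4},
    {"tx":-0.03,"ty":-0.01,"tz":0.03,"rx":0,"ry":0,"rz":0,"gripper":0.4},
    {"tx":-0.03,"ty":-0.01,"tz":0.03,"rx":0,"ry":0,"rz":0,"gripper":0.4},
    {"tx":-0.03,"ty":-0.01,"tz":0.03,"rx":0,"ry":0,"rz":0,"gripper":0.4}
  ]
}}

```text
t: 3.62
position: [0.5916, -0.1466, 0.0723]
orientation: [0.001, 0.991, 0.135, 0.003]
contact_force: [-1.4, -0.4, 6.0]
width: 0.0535
```

Run:
```python
from station import r,optics
from h import *
s=r.state(); print(s["t"],s["position"],s["contact_force"],s["width"])
c=optics.camera("wrist");cv2.imwrite("pics/e_w.png",c["image"][:,:,::-1])
```

```text
3.6167 [ 0.59159401 -0.14657999  0.072306  ] [-1.35101688 -0.36002892  6.02989757] 0.05346170987437549
```

View pics/e_w.png

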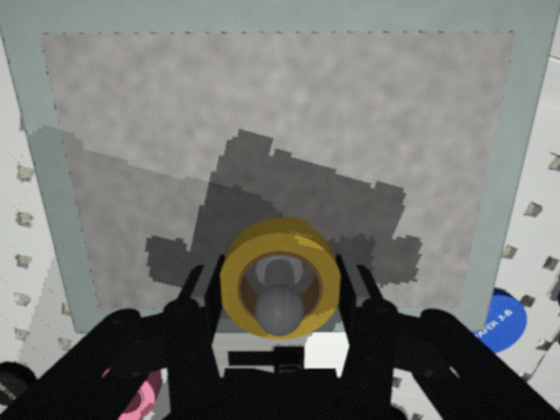

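Call:
{"api": "drive_tool", "payload": {
  "steps": [
    {"tx":0,"ty":0,"tz":-0.15,"rx":0,"ry":0,"rz":0,"gripper":0.4},
    {"tx":0,"ty":0,"tz":-0.4,"rx":0,"ry":0,"rz":0,"gripper":0.4},
    {"tx":0,"ty":0,"tz":-0.7,"rx":0,"ry":0,"rz":0,"gripper":0.4},
    {"tx":0,"ty":0,"tz":-1.0,"rx":0,"ry":0,"rz":0,"gripper":0.4},
    {"tx":0,"ty":0,"tz":-1.4,"rx":0,"ry":0,"rz":0,"gripper":0.4},
    {"tx":0,"ty":0,"tz":-1.8,"rx":0,"ry":0,"rz":0,"gripper":0.4},
    {"tx":0,"ty":0,"tz":-2.2,"rx":0,"ry":0,"rz":0,"gripper":0.4},
    {"tx":0,"ty":0,"tz":-2.2,"rx":0,"ry":0,"rz":0,"gripper":0.4},
    {"tx":0,"ty":0,"tz":-2.2,"rx":0,"ry":0,"rz":0,"gripper":0.4}
  ]
}}

```text
t: 4.42
position: [0.5921, -0.1466, 0.1621]
orientation: [0.002, 0.991, 0.135, 0.004]
contact_force: [1.1, -0.1, -1.0]
width: 0.0534
```

Run:
```python
from station import r,optics
from h import *
s=r.state(); print(s["t"],s["position"],s["contact_force"],s["width"]); go(s,[.55,.09,.16])
c=optics.camera("wrist");cv2.imwrite("pics/f_w.png",c["image"][:,:,::-1])
P=cloud(c,s);hsv=cv2.cvtColor(c["image"],cv2.COLOR_RGB2HSV)
m=(hsv[...,0]>20)&(hsv[...,0]<35)&(hsv[...,1]>150)&(P[...,2]>.1)
q=P[m];print(q.min(0),q.max(0));t=q[abs(q[:,2]-np.percentile(q[:,2],80))<.003];print(np.linalg.lstsq(np.c_[t[:,:2],np.ones(len(t))],t[:,2],rcond=None)[0])
c=optics.camera("top");crop(c,120,150,320,320,"pics/f_t.png",4);P=cloud(c)
k=(np.hypot(P[...,0]-.55,P[...,1]-.09)<.08);print("bench there",P[k][:,2].min(),P[k][:,2].max());v,u=np.nonzero(k);print(u.mean(),v.mean())
```

```text
4.4167 [ 0.59213574 -0.14656588  0.16206937] [ 1.05315177 -0.06923547 -0.97229023] 0.05342790567461637
t [ 0.572 -5.98   0.028] r [ 0.055 -0.094 -0.007]
[ 0.56332402 -0.20432479  0.16141118] [ 0.67006458 -0.08591875  0.30477307]
[ 0.00049611 -0.00140668  0.17853027]
bench there -0.8076026496691804 0.007298702379972322
182.74367088607596 222.1989150090416
```

View pics/f_w.png

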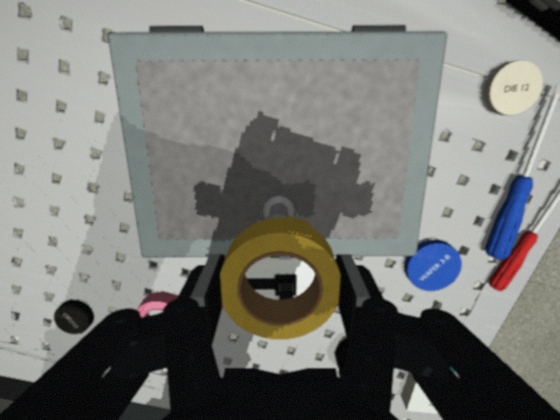

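View pics/f_t.png

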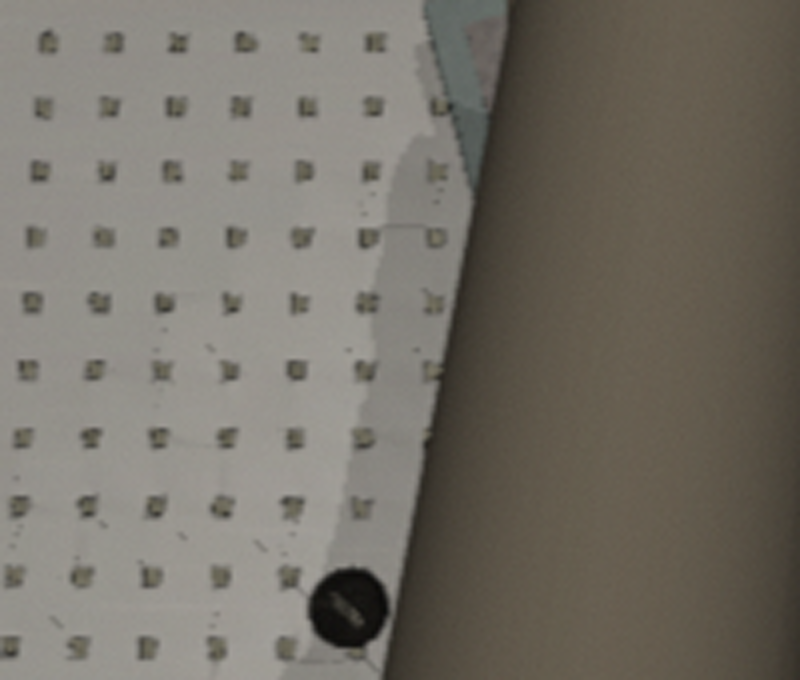

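Roll is held level and clear of the post, and the bench at (0.55, 0.09) is empty. Now I carry it there.

Call:
{"api": "drive_tool", "payload": {
  "steps": [
    {"tx":0.05,"ty":-0.4,"tz":0,"rx":0,"ry":0,"rz":0,"gripper":0.4},
    {"tx":0.1,"ty":-1.1,"tz":0,"rx":0,"ry":0,"rz":0,"gripper":0.4},
    {"tx":0.2,"ty":-1.9,"tz":0,"rx":0,"ry":0,"rz":0,"gripper":0.4},
    {"tx":0.3,"ty":-2.7,"tz":0,"rx":0,"ry":0,"rz":0,"gripper":0.4},
    {"tx":0.35,"ty":-3.5,"tz":0,"rx":0,"ry":0,"rz":0,"gripper":0.4},
    {"tx":0.4,"ty":-4.3,"tz":0,"rx":0.05,"ry":-0.1,"rz":0,"gripper":0.4},
    {"tx":0.5,"ty":-5.1,"tz":0,"rx":0.05,"ry":-0.1,"rz":0,"gripper":0.4},
    {"tx":0.57,"ty":-5.8,"tz":0,"rx":0.05,"ry":-0.1,"rz":0,"gripper":0.4},
    {"tx":0.57,"ty":-5.98,"tz":0,"rx":0.05,"ry":-0.1,"rz":0,"gripper":0.4},
    {"tx":0.57,"ty":-5.98,"tz":0,"rx":0.05,"ry":-0.1,"rz":0,"gripper":0.4}
  ]
}}

```text
t: 5.35
position: [0.5463, 0.0943, 0.1581]
orientation: [-0.002, 0.99, 0.139, -0.004]
contact_force: [0.5, -0.5, 0.2]
width: 0.0537
```

Call:
{"api": "drive_tool", "payload": {
  "steps": [
    {"tx":0,"ty":0,"tz":0.4,"rx":0,"ry":0,"rz":0,"gripper":0.4},
    {"tx":0,"ty":0,"tz":1.0,"rx":0,"ry":0,"rz":0,"gripper":0.4},
    {"tx":0,"ty":0,"tz":1.7,"rx":0,"ry":0,"rz":0,"gripper":0.4},
    {"tx":0,"ty":0,"tz":2.4,"rx":0,"ry":0,"rz":0,"gripper":0.4},
    {"tx":0,"ty":0,"tz":3.0,"rx":0,"ry":0,"rz":0,"gripper":0.4},
    {"tx":0,"ty":0,"tz":3.3,"rx":0,"ry":0,"rz":0,"gripper":0.4},
    {"tx":0,"ty":0,"tz":3.4,"rx":0,"ry":0,"rz":0,"gripper":0.4},
    {"tx":0,"ty":0,"tz":3.4,"rx":0,"ry":0,"rz":0,"gripper":0.4},
    {"tx":0,"ty":0,"tz":3.4,"rx":0,"ry":0,"rz":0,"gripper":0.4}
  ]
}}

```text
t: 6.1
position: [0.5464, 0.0941, 0.023]
orientation: [-0.002, 0.99, 0.138, -0.003]
contact_force: [-0.4, -0.0, -0.5]
width: 0.0536
```

Run:
```python
from station import r,optics
from h import *
s=r.state(); print(s["t"],s["position"],s["contact_force"],s["width"]); go(s,[s["position"][0],s["position"][1],.0015])
```

```text
6.1 [0.54639511 0.09414234 0.02302942] [-0.35623508 -0.03766343 -0.51055751] 0.053608104882197145
t [0.003 0.002 0.538] r [-0.045  0.061  0.062]
```

Call:
{"api": "drive_tool", "payload": {
  "steps": [
    {"tx":0,"ty":0,"tz":0.1,"rx":-0.04,"ry":0.06,"rz":0,"gripper":0.4},
    {"tx":0,"ty":0,"tz":0.2,"rx":-0.04,"ry":0.06,"rz":0,"gripper":0.4},
    {"tx":0,"ty":0,"tz":0.3,"rx":-0.04,"ry":0.06,"rz":0,"gripper":0.4},
    {"tx":0,"ty":0,"tz":0.38,"rx":-0.04,"ry":0.06,"rz":0,"gripper":0.4},
    {"tx":0,"ty":0,"tz":0.45,"rx":-0.04,"ry":0.06,"rz":0,"gripper":0.4},
    {"tx":0,"ty":0,"tz":0.48,"rx":-0.04,"ry":0.06,"rz":0,"gripper":0.4},
    {"tx":0,"ty":0,"tz":0.48,"rx":-0.04,"ry":0.06,"rz":0,"gripper":0.4},
    {"tx":0,"ty":0,"tz":0.48,"rx":-0.04,"ry":0.06,"rz":0,"gripper":0.4}
  ]
}}

```text
t: 6.77
position: [0.5463, 0.0942, 0.0037]
orientation: [-0.0, 0.99, 0.138, -0.0]
contact_force: [0.3, 0.4, -0.9]
width: 0.0534
```

Call:
{"api": "drive_tool", "payload": {
  "steps": [
    {"tx":0,"ty":0,"tz":0.03,"rx":0,"ry":0,"rz":0,"gripper":0.4},
    {"tx":0,"ty":0,"tz":0.05,"rx":0,"ry":0,"rz":0,"gripper":0.4},
    {"tx":0,"ty":0,"tz":0.06,"rx":0,"ry":0,"rz":0,"gripper":0.4},
    {"tx":0,"ty":0,"tz":0.06,"rx":0,"ry":0,"rz":0,"gripper":0.4}
  ]
}}

```text
t: 7.1
position: [0.5462, 0.0942, 0.0013]
orientation: [-0.0, 0.99, 0.138, -0.0]
contact_force: [-0.0, -0.6, -0.8]
width: 0.0535
```

Call:
{"api": "drive_tool", "payload": {
  "steps": [
    {"tx":0,"ty":0,"tz":0.03,"rx":0,"ry":0,"rz":0,"gripper":0.4},
    {"tx":0,"ty":0,"tz":0.04,"rx":0,"ry":0,"rz":0,"gripper":0.4},
    {"tx":0,"ty":0,"tz":0.04,"rx":0,"ry":0,"rz":0,"gripper":0.4}
  ]
}}

```text
t: 7.35
position: [0.5464, 0.0943, 0.0004]
orientation: [-0.0, 0.99, 0.138, 0.0]
contact_force: [-1.2, -0.3, 4.4]
width: 0.0538
```

Run:
```python
from station import r,optics
from h import *
s=r.state(); print(s["t"],s["position"],s["contact_force"],s["width"])
c=optics.camera("wrist");cv2.imwrite("pics/g_w.png",c["image"][:,:,::-1])
P=cloud(c,s);hsv=cv2.cvtColor(c["image"],cv2.COLOR_RGB2HSV)
m=(hsv[...,0]>20)&(hsv[...,0]<35)&(hsv[...,1]>150)&(P[...,2]<.03)
q=P[m];print(np.histogram(q[:,2],bins=20))
m=(hsv[...,1]<30)&(P[...,2]<.03);print("bench",np.median(P[m],0))
c=optics.camera("side");crop(c,170,120,330,240,"pics/g_s.png")
```

```text
7.35 [5.46444873e-01 9.42746869e-02 4.14101100e-04] [-1.15140669 -0.27979661  4.35193907] 0.0538205884563144
(array([  30,   62,  108,   89,   93,  101,  120,  110,  113,  123,  127,
        224, 2770, 2401,   66,    9,    1,    0,    0,    3]), array([0.00029262, 0.00162054, 0.00294846, 0.00427639, 0.00560431,
       0.00693223, 0.00826015, 0.00958808, 0.010916  , 0.01224392,
       0.01357184, 0.01489976, 0.01622769, 0.01755561, 0.01888353,
       0.02021145, 0.02153937, 0.0228673 , 0.02419522, 0.02552314,
       0.02685106]))
bench [ 0.59618262  0.11021975 -0.00074574]
```

View pics/g_w.png

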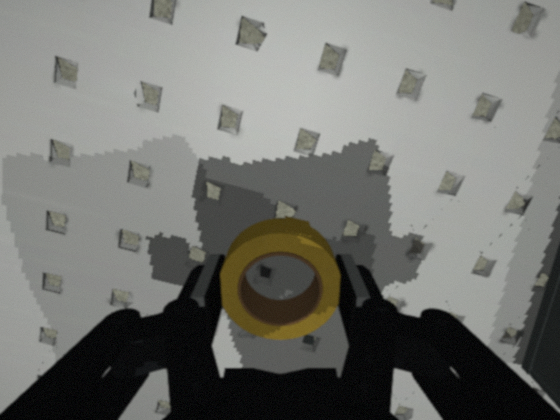

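View pics/g_s.png

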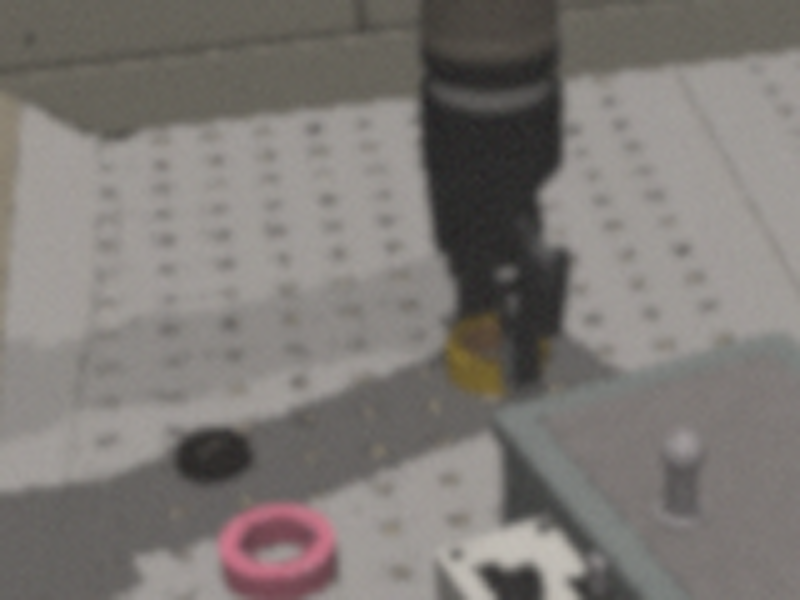

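The roll sits flat on the bench (4.4 N contact, top at about 18 to 19 mm), so I release it.

Call:
{"api": "drive_tool", "payload": {
  "steps": [
    {"tx":0,"ty":0,"tz":0,"rx":0,"ry":0,"rz":0,"gripper":0.7},
    {"tx":0,"ty":0,"tz":0,"rx":0,"ry":0,"rz":0,"gripper":0.9},
    {"tx":0,"ty":0,"tz":0,"rx":0,"ry":0,"rz":0,"gripper":1},
    {"tx":0,"ty":0,"tz":0,"rx":0,"ry":0,"rz":0,"gripper":1},
    {"tx":0,"ty":0,"tz":-0.5,"rx":0,"ry":0,"rz":0,"gripper":1},
    {"tx":0,"ty":0,"tz":-1.3,"rx":0,"ry":0,"rz":0,"gripper":1},
    {"tx":0,"ty":0,"tz":-2.2,"rx":0,"ry":0,"rz":0,"gripper":1},
    {"tx":0,"ty":0,"tz":-3.1,"rx":0,"ry":0,"rz":0,"gripper":1},
    {"tx":0,"ty":0,"tz":-4.0,"rx":0,"ry":0,"rz":0,"gripper":1},
    {"tx":0,"ty":0,"tz":-4.0,"rx":0,"ry":0,"rz":0,"gripper":1}
  ]
}}

```text
t: 8.28
position: [0.5517, 0.0958, 0.1686]
orientation: [-0.0, 0.99, 0.138, 0.008]
contact_force: [0.1, 1.2, 0.8]
width: 0.0852
```

Run:
```python
from station import r,optics
from h import *
s=r.state(); print(s["t"],s["position"],s["contact_force"],s["width"])
c=optics.camera("wrist")
P=cloud(c,s);hsv=cv2.cvtColor(c["image"],cv2.COLOR_RGB2HSV)
m=(hsv[...,0]>20)&(hsv[...,0]<35)&(hsv[...,1]>150)&(P[...,2]<.03)
q=P[m];print(np.median(q,0),np.percentile(q[:,2],[5,50,95]))
go(s,[.591,-.147,.165])
```

```text
8.2833 [0.55173068 0.09584796 0.16858168] [0.1271301  1.2128753  0.76059575] 0.08523398962726411
[0.55075303 0.09550154 0.01741816] [0.01346868 0.01741816 0.01865458]
t [-0.723  6.108  0.086] r [ 0.014 -0.184  0.064]
```

Call:
{"api": "drive_tool", "payload": {
  "steps": [
    {"tx":-0.1,"ty":0.6,"tz":0,"rx":0,"ry":-0.1,"rz":0.06,"gripper":0.6},
    {"tx":-0.2,"ty":1.4,"tz":0,"rx":0,"ry":-0.18,"rz":0.06,"gripper":0.6},
    {"tx":-0.3,"ty":2.2,"tz":0,"rx":0,"ry":-0.18,"rz":0.06,"gripper":0.6},
    {"tx":-0.4,"ty":3.0,"tz":0,"rx":0,"ry":-0.18,"rz":0.06,"gripper":0.6},
    {"tx":-0.5,"ty":3.8,"tz":0,"rx":0,"ry":-0.18,"rz":0.06,"gripper":0.6},
    {"tx":-0.6,"ty":4.6,"tz":0,"rx":0,"ry":-0.18,"rz":0.06,"gripper":0.6},
    {"tx":-0.7,"ty":5.4,"tz":0,"rx":0,"ry":-0.18,"rz":0.06,"gripper":0.6},
    {"tx":-0.72,"ty":6.0,"tz":0,"rx":0,"ry":-0.18,"rz":0.06,"gripper":0.6},
    {"tx":-0.72,"ty":6.11,"tz":0,"rx":0,"ry":-0.18,"rz":0.06,"gripper":0.6},
    {"tx":-0.72,"ty":6.11,"tz":0,"rx":0,"ry":-0.18,"rz":0.06,"gripper":0.6}
  ]
}}

```text
t: 9.17
position: [0.588, -0.151, 0.1629]
orientation: [0.001, 0.991, 0.133, -0.004]
contact_force: [-0.1, -0.3, 0.4]
width: 0.0515
```

Call:
{"api": "drive_tool", "payload": {
  "steps": [
    {"tx":0,"ty":0,"tz":0,"rx":0,"ry":0,"rz":0,"gripper":0.6},
    {"tx":0,"ty":0,"tz":0,"rx":0,"ry":0,"rz":0,"gripper":0.6}
  ]
}}

```text
t: 9.33
position: [0.5873, -0.1492, 0.1617]
orientation: [-0.0, 0.991, 0.134, -0.005]
contact_force: [0.7, 0.3, 0.1]
width: 0.0516
```

Run:
```python
from station import r,optics
from h import *
s=r.state(); c=optics.camera("wrist");print(s["t"],s["position"],s["contact_force"],s["width"])
cv2.imwrite("pics/h_w.png",c["image"][:,:,::-1]);P=cloud(c,s)
k=(P[...,2]>.098)&(P[...,2]<.13)&(np.hypot(P[...,0]-.59,P[...,1]+.147)<.03)
q=P[k]
# sphere fit r=10mm
from scipy.optimize import least_squares
f=least_squares(lambda x:np.linalg.norm(q-x,axis=1)-.010,q.mean(0)-[0,0,.008],loss="soft_l1",f_scale=.001);print(k.sum(),f.x,np.abs(f.fun).mean())
t=optics.camera("top");P=cloud(t)
```

```text
9.3333 [ 0.58728422 -0.14916995  0.16166381] [0.73270737 0.32137497 0.1431818 ] 0.05155438136424298
707 [ 0.59091522 -0.14615585  0.10535218] 0.0003581075147459281
```

View pics/h_w.png

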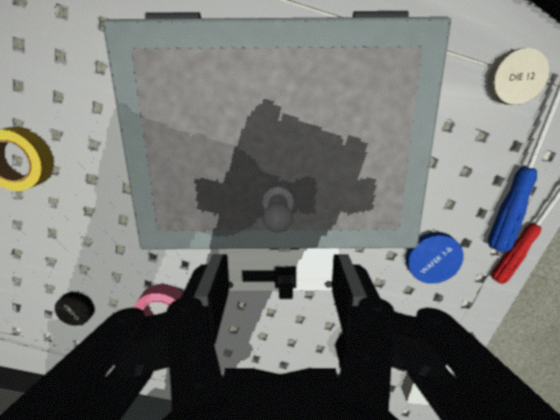

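The ball fit is good: (0.591, -0.146, 0.105), matching the given 106 mm. The roll lies on the bench at the left, around (20,160). Next I descend onto the ball.

Run:
```python
from station import r
from h import *
s=r.state(); print(s["position"]);go(s,[.591,-.1462,.0865])
```

```text
[ 0.58778796 -0.14885567  0.16244126]
t [ 0.112 -0.041  1.898] r [-0.009  0.104 -0.025]
```

Call:
{"api": "drive_tool", "payload": {
  "steps": [
    {"tx":0.11,"ty":-0.04,"tz":0.3,"rx":0,"ry":0.1,"rz":0,"gripper":0.6},
    {"tx":0.11,"ty":-0.04,"tz":0.7,"rx":0,"ry":0.1,"rz":0,"gripper":0.6},
    {"tx":0.11,"ty":-0.04,"tz":1.1,"rx":0,"ry":0.1,"rz":0,"gripper":0.6},
    {"tx":0.11,"ty":-0.04,"tz":1.5,"rx":0,"ry":0.1,"rz":0,"gripper":0.6},
    {"tx":0.11,"ty":-0.04,"tz":1.8,"rx":0,"ry":0.1,"rz":0,"gripper":0.6},
    {"tx":0.11,"ty":-0.04,"tz":1.9,"rx":0,"ry":0.1,"rz":0,"gripper":0.6},
    {"tx":0.11,"ty":-0.04,"tz":1.9,"rx":0,"ry":0.1,"rz":0,"gripper":0.6},
    {"tx":0.11,"ty":-0.04,"tz":1.9,"rx":0,"ry":0.1,"rz":0,"gripper":0.6}
  ]
}}

```text
t: 10.1
position: [0.5914, -0.1459, 0.0869]
orientation: [-0.0, 0.991, 0.135, 0.0]
contact_force: [0.3, 0.3, 0.1]
width: 0.0514
```

Run:
```python
from station import r
from h import *
s=r.state(); print(s["t"],s["position"]);go(s,[.591,-.1462,.0865])
```

```text
10.1 [ 0.59137781 -0.14590598  0.08693477]
t [-0.011  0.005  0.011] r [-0.006 -0.005 -0.018]
```

Call:
{"api": "drive_tool", "payload": {
  "steps": [
    {"tx":0,"ty":0,"tz":0,"rx":0,"ry":0,"rz":0,"gripper":0.4},
    {"tx":0,"ty":0,"tz":0,"rx":0,"ry":0,"rz":0,"gripper":0.3},
    {"tx":0,"ty":0,"tz":0,"rx":0,"ry":0,"rz":0,"gripper":0.2},
    {"tx":0,"ty":0,"tz":0,"rx":0,"ry":0,"rz":0,"gripper":0.05},
    {"tx":0,"ty":0,"tz":0,"rx":0,"ry":0,"rz":0,"gripper":0.05},
    {"tx":0,"ty":0,"tz":0,"rx":0,"ry":0,"rz":0,"gripper":0.05},
    {"tx":0,"ty":0,"tz":0,"rx":0,"ry":0,"rz":0,"gripper":0.05},
    {"tx":0,"ty":0,"tz":0,"rx":0,"ry":0,"rz":0,"gripper":0.05}
  ]
}}

```text
t: 10.77
position: [0.5923, -0.1459, 0.0883]
orientation: [0.0, 0.991, 0.135, 0.001]
contact_force: [-0.8, 0.3, 4.6]
width: 0.0165
```

Run:
```python
from station import r
from h import *
s=r.state(); print(s["t"],s["position"],s["contact_force"],s["width"])
```

```text
10.7667 [ 0.59230338 -0.14593933  0.08830643] [-0.77265989  0.28658606  4.61233119] 0.016519239681371433
```

Run:
```python
from station import r,optics
from h import *
s=r.state(); c=optics.camera("wrist");cv2.imwrite("pics/i_w.png",c["image"][:,:,::-1])
c=optics.camera("side");crop(c,250,140,370,230,"pics/i_s.png",6)
```

```text
(no output)
```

View pics/i_w.png

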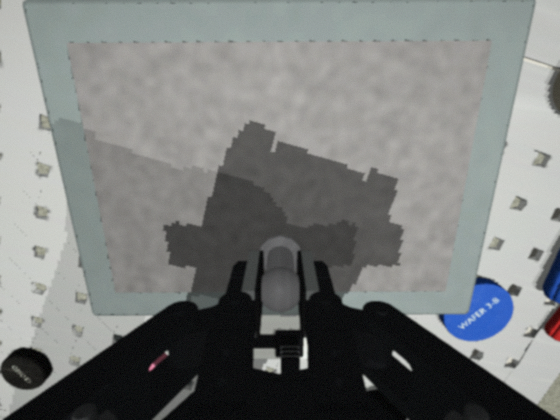

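View pics/i_s.png

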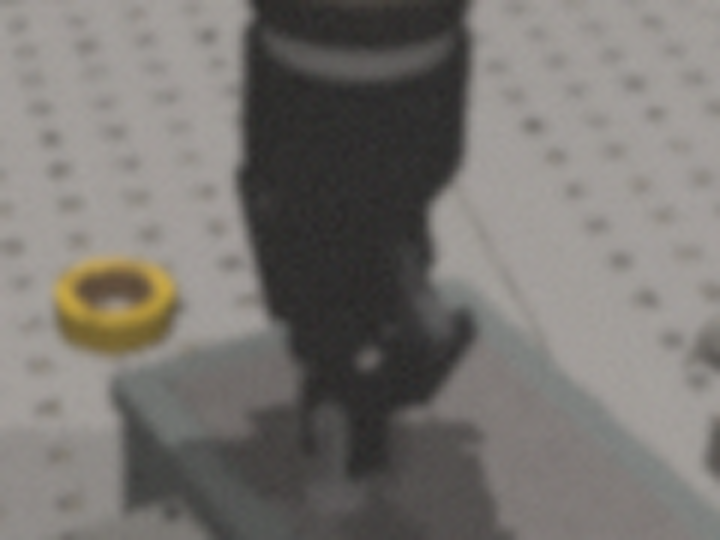

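Call:
{"api": "drive_tool", "payload": {
  "steps": [
    {"tx":0,"ty":0,"tz":-0.03,"rx":0,"ry":0,"rz":0,"gripper":0.05},
    {"tx":0.02,"ty":0,"tz":-0.06,"rx":0,"ry":0,"rz":0,"gripper":0.05},
    {"tx":0.02,"ty":0,"tz":-0.06,"rx":0,"ry":0,"rz":0,"gripper":0.05},
    {"tx":0.02,"ty":0,"tz":-0.06,"rx":0,"ry":0,"rz":0,"gripper":0.05}
  ]
}}

```text
t: 11.2
position: [0.5925, -0.1458, 0.0892]
orientation: [-0.0, 0.991, 0.135, 0.0]
contact_force: [3.4, -0.8, -8.4]
width: 0.0165
```

Call:
{"api": "drive_tool", "payload": {
  "steps": [
    {"tx":0,"ty":0,"tz":-0.03,"rx":0,"ry":0,"rz":0,"gripper":0.05},
    {"tx":0.02,"ty":0,"tz":-0.05,"rx":0,"ry":0,"rz":0,"gripper":0.05},
    {"tx":0.02,"ty":0,"tz":-0.05,"rx":0,"ry":0,"rz":0,"gripper":0.05}
  ]
}}

```text
t: 11.45
position: [0.5925, -0.1458, 0.0893]
orientation: [-0.0, 0.991, 0.135, -0.001]
contact_force: [4.5, -0.8, -15.5]
width: 0.0165
```

The cover rose about 1 to 2 mm, then stopped hard at 15 N, so it is caught. I ease it down.

Call:
{"api": "drive_tool", "payload": {
  "steps": [
    {"tx":0,"ty":0,"tz":0.0,"rx":0,"ry":0,"rz":0,"gripper":0.05},
    {"tx":0,"ty":0,"tz":0.03,"rx":0,"ry":0,"rz":0,"gripper":0.05},
    {"tx":-0.02,"ty":0,"tz":0.06,"rx":0,"ry":0,"rz":0,"gripper":0.05},
    {"tx":-0.02,"ty":0,"tz":0.06,"rx":0,"ry":0,"rz":0,"gripper":0.05},
    {"tx":-0.02,"ty":0,"tz":0.06,"rx":0,"ry":0,"rz":0,"gripper":0.05}
  ]
}}

```text
t: 11.87
position: [0.5922, -0.1459, 0.0884]
orientation: [-0.0, 0.991, 0.135, 0.0]
contact_force: [0.9, 0.3, 0.2]
width: 0.0161
```

Run:
```python
from station import r
s=r.state(); print(s["t"],s["position"],s["contact_force"],s["width"])
```

```text
11.8667 [ 0.59220992 -0.14592719  0.08838352] [0.8519286  0.31765018 0.24950135] 0.01608820590483986
```

Call:
{"api": "drive_tool", "payload": {
  "steps": [
    {"tx":0,"ty":0,"tz":0.02,"rx":0,"ry":0,"rz":0,"gripper":0.05},
    {"tx":0,"ty":0,"tz":0.03,"rx":0,"ry":0,"rz":0,"gripper":0.05},
    {"tx":0,"ty":0,"tz":0.03,"rx":0,"ry":0,"rz":0,"gripper":0.05}
  ]
}}

```text
t: 12.12
position: [0.5923, -0.1459, 0.0883]
orientation: [-0.0, 0.991, 0.135, 0.0]
contact_force: [-2.0, 0.6, 4.8]
width: 0.0166
```

Call:
{"api": "drive_tool", "payload": {
  "steps": [
    {"tx":0,"ty":0,"tz":-0.02,"rx":0,"ry":0,"rz":0,"gripper":0.3},
    {"tx":0,"ty":0,"tz":-0.02,"rx":0,"ry":0,"rz":0,"gripper":0.6},
    {"tx":0,"ty":0,"tz":-0.02,"rx":0,"ry":0,"rz":0,"gripper":0.6},
    {"tx":0,"ty":0,"tz":-0.02,"rx":0,"ry":0,"rz":0,"gripper":0.6},
    {"tx":0,"ty":0,"tz":-0.5,"rx":0,"ry":0,"rz":0,"gripper":0.6},
    {"tx":0,"ty":0,"tz":-1.2,"rx":0,"ry":0,"rz":0,"gripper":0.6},
    {"tx":-0.4,"ty":0.1,"tz":-1.9,"rx":0,"ry":0,"rz":0,"gripper":0.5},
    {"tx":-1.0,"ty":0.15,"tz":-1.9,"rx":0,"ry":0,"rz":0,"gripper":0.5},
    {"tx":-1.6,"ty":0.15,"tz":-1.9,"rx":0,"ry":0,"rz":0,"gripper":0.5},
    {"tx":-2.0,"ty":0.15,"tz":-1.9,"rx":0,"ry":0,"rz":0,"gripper":0.5}
  ]
}}

```text
t: 12.95
position: [0.515, -0.1744, 0.1647]
orientation: [0.001, 0.991, 0.134, 0.0]
contact_force: [-0.1, 0.1, -0.6]
width: 0.0429
```

Call:
{"api": "drive_tool", "payload": {
  "steps": [
    {"tx":0,"ty":0,"tz":0,"rx":0,"ry":0,"rz":0,"gripper":0.5},
    {"tx":0,"ty":0,"tz":0,"rx":0,"ry":0,"rz":0,"gripper":0.5},
    {"tx":0,"ty":0,"tz":0,"rx":0,"ry":0,"rz":0,"gripper":0.5}
  ]
}}

```text
t: 13.2
position: [0.5159, -0.1739, 0.1649]
orientation: [0.0, 0.991, 0.134, 0.001]
contact_force: [0.4, 0.5, 0.1]
width: 0.0429
```

Run:
```python
from station import r,optics
from h import *
s=r.state(); c=optics.camera("wrist");print(s["t"],s["position"],s["contact_force"],s["width"])
cv2.imwrite("pics/j_w.png",c["image"][:,:,::-1]);P=cloud(c,s)
k=(P[...,2]>.069)&(P[...,2]<.079)&(np.hypot(P[...,0]-.514,P[...,1]+.174)<.02)
q=P[k];v,u=np.nonzero(k);print(k.sum(),np.median(q,0),cv2.minAreaRect((q[:,:2]*1000).astype(np.float32)),u.mean(),v.mean())
C=np.array([.6314,-.1349,0]);print(case(-.123,-.006,.0735,c=C))
k=(P[...,2]>.03)&(P[...,2]<.06)&(np.hypot(P[...,0]-.525,P[...,1]+.165)<.06);print("deck",np.median(P[k][:,2]))
go(s,[.514,-.174,.1])
```

```text
13.2 [ 0.51587635 -0.17393672  0.16485049] [0.41812497 0.50806749 0.09114871] 0.042932846026729435
320 [ 0.51578867 -0.17381425  0.07265378] ((514.9010009765625, -173.74884033203125), (16.271869659423828, 12.46813678741455), 15.85312557220459) 279.375 206.453125
[ 0.51454452 -0.17375611  0.0735    ]
deck 0.047565543370049146
t [-0.048 -0.013  1.621] r [ 0.012 -0.015 -0.031]
```

View pics/j_w.png

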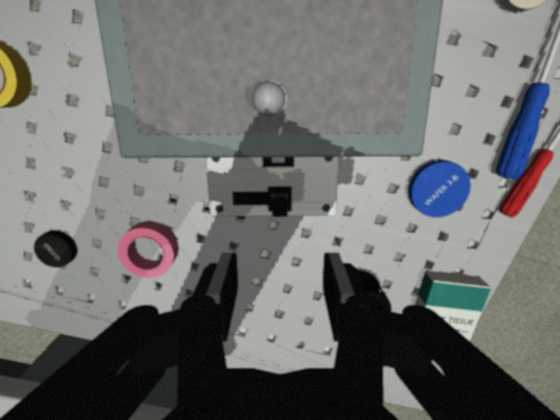

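Call:
{"api": "drive_tool", "payload": {
  "steps": [
    {"tx":-0.03,"ty":-0.01,"tz":0.5,"rx":0,"ry":0,"rz":0,"gripper":0.45},
    {"tx":-0.03,"ty":-0.01,"tz":1.1,"rx":0,"ry":0,"rz":0,"gripper":0.45},
    {"tx":-0.03,"ty":-0.01,"tz":1.7,"rx":0,"ry":0,"rz":0,"gripper":0.45},
    {"tx":-0.03,"ty":-0.01,"tz":2.2,"rx":0,"ry":0,"rz":0,"gripper":0.45},
    {"tx":-0.03,"ty":-0.01,"tz":2.5,"rx":0,"ry":0,"rz":0,"gripper":0.45},
    {"tx":-0.03,"ty":-0.01,"tz":2.65,"rx":0,"ry":0,"rz":0,"gripper":0.45},
    {"tx":-0.03,"ty":-0.01,"tz":2.7,"rx":0,"ry":0,"rz":0,"gripper":0.45},
    {"tx":-0.03,"ty":-0.01,"tz":2.7,"rx":0,"ry":0,"rz":0,"gripper":0.45},
    {"tx":-0.03,"ty":-0.01,"tz":2.7,"rx":0,"ry":0,"rz":0,"gripper":0.45}
  ]
}}

```text
t: 14.0
position: [0.5163, -0.1735, 0.0576]
orientation: [0.001, 0.991, 0.135, 0.002]
contact_force: [0.5, -0.2, -0.4]
width: 0.0383
```

Run:
```python
from station import r,optics
from h import *
s=r.state(); print(s["t"],s["position"],s["contact_force"],s["width"]);go(s,[.5147,-.1738,.056])
```

```text
14.0 [ 0.51628365 -0.17349009  0.05758444] [ 0.52346008 -0.18829061 -0.40428543] 0.03825763205945386
t [-0.04  -0.003  0.039] r [ 0.019 -0.035 -0.016]
```

Call:
{"api": "drive_tool", "payload": {
  "steps": [
    {"tx":-0.03,"ty":0,"tz":0.02,"rx":0,"ry":0,"rz":0,"gripper":0.3},
    {"tx":-0.03,"ty":0,"tz":0.02,"rx":0,"ry":0,"rz":0,"gripper":0.2},
    {"tx":-0.03,"ty":0,"tz":0.02,"rx":0,"ry":0,"rz":0,"gripper":0.1},
    {"tx":-0.03,"ty":0,"tz":0.02,"rx":0,"ry":0,"rz":0,"gripper":0.1},
    {"tx":-0.03,"ty":0,"tz":0.02,"rx":0,"ry":0,"rz":0,"gripper":0.1},
    {"tx":-0.03,"ty":0,"tz":0.02,"rx":0,"ry":0,"rz":0,"gripper":0.1}
  ]
}}

```text
t: 14.5
position: [0.5158, -0.1738, 0.0579]
orientation: [0.001, 0.991, 0.135, 0.002]
contact_force: [-1.6, 0.1, 7.4]
width: 0.0103
```

Run:
```python
from station import r,optics
from h import *
s=r.state(); print(s["t"],s["position"],s["contact_force"],s["width"]);go(s,s["position"]+[-.022*np.sin(A),.022*np.cos(A),0])
```

```text
14.5 [ 0.51576184 -0.17383579  0.05789539] [-1.58338984  0.0511322   7.41542914] 0.010272393397509837
t [-0.001 -0.55  -0.001] r [ 0.028 -0.051 -0.015]
```

Call:
{"api": "drive_tool", "payload": {
  "steps": [
    {"tx":0,"ty":-0.04,"tz":-0.02,"rx":0,"ry":0,"rz":0,"gripper":0.1},
    {"tx":0,"ty":-0.1,"tz":-0.02,"rx":0,"ry":0,"rz":0,"gripper":0.1},
    {"tx":0,"ty":-0.18,"tz":-0.02,"rx":0,"ry":0,"rz":0,"gripper":0.1},
    {"tx":0,"ty":-0.26,"tz":-0.02,"rx":0,"ry":0,"rz":0,"gripper":0.1},
    {"tx":0,"ty":-0.34,"tz":-0.02,"rx":0,"ry":0,"rz":0,"gripper":0.1},
    {"tx":0,"ty":-0.42,"tz":-0.02,"rx":0,"ry":0,"rz":0,"gripper":0.1},
    {"tx":0,"ty":-0.48,"tz":-0.02,"rx":0,"ry":0,"rz":0,"gripper":0.1},
    {"tx":0,"ty":-0.52,"tz":-0.02,"rx":0,"ry":0,"rz":0,"gripper":0.1},
    {"tx":0,"ty":-0.52,"tz":-0.02,"rx":0,"ry":0,"rz":0,"gripper":0.1},
    {"tx":0,"ty":-0.52,"tz":-0.02,"rx":0,"ry":0,"rz":0,"gripper":0.1}
  ]
}}

```text
t: 15.33
position: [0.5097, -0.1527, 0.0581]
orientation: [0.0, 0.991, 0.135, 0.002]
contact_force: [3.1, -0.5, -11.7]
width: 0.0103
```

Run:
```python
from station import r,optics
from h import *
s=r.state(); print(s["t"],s["position"],s["contact_force"],s["width"]);d=s["position"]-[.51576184,-.17383579,0];print("travel",d[:2]@[-np.sin(A),np.cos(A)])
```

```text
15.3333 [ 0.50972616 -0.15273375  0.05806448] [  3.05395412  -0.52944441 -11.6843056 ] 0.010261789062525757
travel 0.021947808098653702
```

Call:
{"api": "drive_tool", "payload": {
  "steps": [
    {"tx":0,"ty":-0.02,"tz":0.03,"rx":0,"ry":0,"rz":0,"gripper":0.1},
    {"tx":0,"ty":-0.04,"tz":0.03,"rx":0,"ry":0,"rz":0,"gripper":0.1},
    {"tx":0,"ty":-0.04,"tz":0.03,"rx":0,"ry":0,"rz":0,"gripper":0.1}
  ]
}}

```text
t: 15.58
position: [0.5097, -0.1525, 0.058]
orientation: [0.001, 0.991, 0.135, 0.002]
contact_force: [0.9, -4.2, -1.0]
width: 0.0104
```

Call:
{"api": "drive_tool", "payload": {
  "steps": [
    {"tx":0,"ty":0.0,"tz":0,"rx":0,"ry":0,"rz":0,"gripper":0.3},
    {"tx":0,"ty":0,"tz":0,"rx":0,"ry":0,"rz":0,"gripper":0.45},
    {"tx":0,"ty":0,"tz":0,"rx":0,"ry":0,"rz":0,"gripper":0.45},
    {"tx":0,"ty":0,"tz":0,"rx":0,"ry":0,"rz":0,"gripper":0.45},
    {"tx":0,"ty":0,"tz":-0.5,"rx":0,"ry":0,"rz":0,"gripper":0.45},
    {"tx":0,"ty":0,"tz":-1.2,"rx":0,"ry":0,"rz":0,"gripper":0.45},
    {"tx":0,"ty":0,"tz":-2.0,"rx":0,"ry":0,"rz":0,"gripper":0.45},
    {"tx":0,"ty":0,"tz":-2.7,"rx":0,"ry":0,"rz":0,"gripper":0.6},
    {"tx":0,"ty":0,"tz":-2.7,"rx":0,"ry":0,"rz":0,"gripper":0.6},
    {"tx":0,"ty":0,"tz":-2.7,"rx":0,"ry":0,"rz":0,"gripper":0.6}
  ]
}}

```text
t: 16.42
position: [0.5106, -0.1521, 0.1681]
orientation: [0.002, 0.991, 0.135, 0.004]
contact_force: [-0.2, -0.4, 0.3]
width: 0.0508
```

Run:
```python
from station import r,optics
from h import *
s=r.state(); c=optics.camera("wrist");print(s["t"],s["position"],s["contact_force"],s["width"])
cv2.imwrite("pics/k_w.png",c["image"][:,:,::-1]);P=cloud(c,s)
k=(P[...,2]>.069)&(P[...,2]<.079)&(np.hypot(P[...,0]-.509,P[...,1]+.153)<.02)
q=P[k];a=np.array(cv2.minAreaRect((q[:,:2]*1000).astype(np.float32))[0]);print(k.sum(),a,(a-[514.9,-173.75])@[-np.sin(A),np.cos(A)])
go(s,[.591,-.1462,.15])
```

```text
16.4167 [ 0.51057319 -0.15207858  0.16810589] [-0.22757138 -0.35862981  0.30700681] 0.05080768545739558
320 [ 508.80395508 -152.86035156] 21.75947471541641
t [1.973 0.395 0.471] r [ 0.058 -0.095 -0.011]
```

View pics/k_w.png

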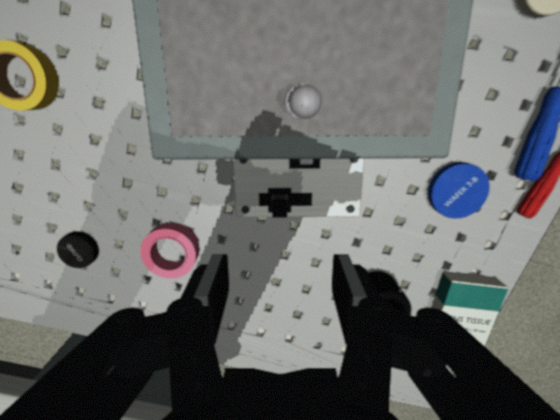

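The tab has travelled 21.8 mm by camera and 22 mm by the gripper, so it is fully across. Back to the ball.

Call:
{"api": "drive_tool", "payload": {
  "steps": [
    {"tx":0.6,"ty":0.1,"tz":0,"rx":0.05,"ry":-0.1,"rz":0,"gripper":0.6},
    {"tx":1.3,"ty":0.25,"tz":0.2,"rx":0.05,"ry":-0.1,"rz":0,"gripper":0.6},
    {"tx":1.9,"ty":0.39,"tz":0.4,"rx":0.05,"ry":-0.1,"rz":0,"gripper":0.6},
    {"tx":1.97,"ty":0.39,"tz":0.47,"rx":0.05,"ry":-0.1,"rz":0,"gripper":0.6},
    {"tx":1.97,"ty":0.39,"tz":0.47,"rx":0.05,"ry":-0.1,"rz":0,"gripper":0.6},
    {"tx":1.97,"ty":0.39,"tz":0.47,"rx":0.05,"ry":-0.1,"rz":0,"gripper":0.6}
  ]
}}

```text
t: 16.97
position: [0.5876, -0.1455, 0.146]
orientation: [-0.001, 0.991, 0.135, -0.004]
contact_force: [-0.2, -0.3, 0.2]
width: 0.0513
```

Run:
```python
from station import r,optics
from h import *
s=r.state(); print(s["t"],s["position"]); go(s,[.5912,-.1461,.0865])
```

```text
16.9667 [ 0.58756601 -0.14547921  0.14596019]
t [0.096 0.045 1.486] r [-0.041  0.094 -0.007]
```

Call:
{"api": "drive_tool", "payload": {
  "steps": [
    {"tx":0.1,"ty":0.04,"tz":0.3,"rx":-0.04,"ry":0.09,"rz":0,"gripper":0.6},
    {"tx":0.1,"ty":0.04,"tz":0.8,"rx":-0.04,"ry":0.09,"rz":0,"gripper":0.6},
    {"tx":0.1,"ty":0.04,"tz":1.3,"rx":-0.04,"ry":0.09,"rz":0,"gripper":0.6},
    {"tx":0.1,"ty":0.04,"tz":1.48,"rx":-0.04,"ry":0.09,"rz":0,"gripper":0.6},
    {"tx":0.1,"ty":0.04,"tz":1.48,"rx":-0.04,"ry":0.09,"rz":0,"gripper":0.6},
    {"tx":0.1,"ty":0.04,"tz":1.48,"rx":-0.04,"ry":0.09,"rz":0,"gripper":0.6},
    {"tx":0.1,"ty":0.04,"tz":1.48,"rx":-0.04,"ry":0.09,"rz":0,"gripper":0.6}
  ]
}}

```text
t: 17.55
position: [0.5921, -0.1463, 0.0883]
orientation: [0.001, 0.991, 0.135, 0.001]
contact_force: [-0.5, -0.1, 0.6]
width: 0.0514
```

Call:
{"api": "drive_tool", "payload": {
  "steps": [
    {"tx":0,"ty":0,"tz":0,"rx":0,"ry":0,"rz":0,"gripper":0.4},
    {"tx":0,"ty":0,"tz":0,"rx":0,"ry":0,"rz":0,"gripper":0.3},
    {"tx":0,"ty":0,"tz":0,"rx":0,"ry":0,"rz":0,"gripper":0.2},
    {"tx":0,"ty":0,"tz":0,"rx":0,"ry":0,"rz":0,"gripper":0.05},
    {"tx":0,"ty":0,"tz":0,"rx":0,"ry":0,"rz":0,"gripper":0.05},
    {"tx":0,"ty":0,"tz":0,"rx":0,"ry":0,"rz":0,"gripper":0.05},
    {"tx":0,"ty":0,"tz":0,"rx":0,"ry":0,"rz":0,"gripper":0.05}
  ]
}}

```text
t: 18.13
position: [0.5928, -0.1458, 0.0899]
orientation: [0.001, 0.991, 0.135, 0.002]
contact_force: [-1.8, 1.2, 5.9]
width: 0.0163
```

Call:
{"api": "drive_tool", "payload": {
  "steps": [
    {"tx":0,"ty":0,"tz":-0.03,"rx":0,"ry":0,"rz":0,"gripper":0.05},
    {"tx":0.03,"ty":0,"tz":-0.08,"rx":0,"ry":0,"rz":0,"gripper":0.05},
    {"tx":0.05,"ty":0,"tz":-0.12,"rx":0,"ry":0,"rz":0,"gripper":0.05},
    {"tx":0.05,"ty":0,"tz":-0.12,"rx":0,"ry":0,"rz":0,"gripper":0.05}
  ]
}}

```text
t: 18.47
position: [0.5945, -0.1453, 0.0943]
orientation: [0.0, 0.991, 0.135, 0.001]
contact_force: [0.7, -0.9, -4.0]
width: 0.0166
```

The cover now comes freely (4.4 mm up at 4 N). I lift it along its arc.

Call:
{"api": "drive_tool", "payload": {
  "steps": [
    {"tx":0.04,"ty":0,"tz":-0.07,"rx":0,"ry":0,"rz":0,"gripper":0.05},
    {"tx":0.08,"ty":0,"tz":-0.15,"rx":0,"ry":0,"rz":0,"gripper":0.05},
    {"tx":0.15,"ty":0,"tz":-0.28,"rx":0,"ry":0,"rz":0,"gripper":0.05},
    {"tx":0.22,"ty":0,"tz":-0.4,"rx":0,"ry":0,"rz":0,"gripper":0.05},
    {"tx":0.3,"ty":0,"tz":-0.52,"rx":0,"ry":0,"rz":0,"gripper":0.05},
    {"tx":0.385,"ty":0,"tz":-0.64,"rx":0,"ry":0,"rz":0,"gripper":0.05},
    {"tx":0.475,"ty":0,"tz":-0.75,"rx":0,"ry":0,"rz":0,"gripper":0.05},
    {"tx":0.57,"ty":0,"tz":-0.86,"rx":0,"ry":0,"rz":0,"gripper":0.05},
    {"tx":0.57,"ty":0,"tz":-0.86,"rx":0,"ry":0,"rz":0,"gripper":0.05},
    {"tx":0.57,"ty":0,"tz":-0.86,"rx":0,"ry":0,"rz":0,"gripper":0.05}
  ]
}}

```text
t: 19.3
position: [0.6169, -0.139, 0.1292]
orientation: [0.001, 0.991, 0.136, 0.002]
contact_force: [1.0, 0.3, -5.4]
width: 0.0163
```

```bash
cat > arc.py <<'E'
from station import r
from h import *
s=r.state(); print(s["t"],s["position"],s["contact_force"],s["width"])
p0=np.array([.5928,-.1458,.0899]);d=s["position"]-p0
x=d[:2]@[np.cos(A),np.sin(A)]-.122; z=d[2]+.05
print("radius",np.hypot(x,z),"angle",np.degrees(np.arctan2(.122,.05)+np.arctan2(x,z)), "lat",d[:2]@[-np.sin(A),np.cos(A)])
for th in (22.5,25,27.5,30,32.5,35,37.5,40):
    t=np.radians(th);X=-.122*np.cos(t)+.05*np.sin(t)+.122;Z=.122*np.sin(t)+.05*np.cos(t)-.05
    print(th,end=" ");go(s,p0+[X*np.cos(A),X*np.sin(A),Z])
E
python3 arc.py
```

```text
19.3 [ 0.61685228 -0.13898989  0.12917523] [ 1.01372091  0.34566583 -5.41636425] 0.016328834724524063
radius 0.13183143250968601 angle 20.339040664883388 lat 9.110391994286453e-05
22.5 t [ 0.086  0.002 -0.09 ] r [ 0.02  -0.041 -0.004]
25 t [ 0.19   0.003 -0.189] r [ 0.02  -0.041 -0.004]
27.5 t [ 0.298  0.003 -0.284] r [ 0.02  -0.041 -0.004]
30 t [ 0.41   0.003 -0.374] r [ 0.02  -0.041 -0.004]
32.5 t [ 0.526  0.003 -0.459] r [ 0.02  -0.041 -0.004]
35 t [ 0.646  0.003 -0.539] r [ 0.02  -0.041 -0.004]
37.5 t [ 0.768  0.003 -0.614] r [ 0.02  -0.041 -0.004]
40 t [ 0.895  0.003 -0.683] r [ 0.02  -0.041 -0.004]
```

The TCP is tracking the arc well, with the radius at 131.8 mm as computed. I continue to 40°.

Call:
{"api": "drive_tool", "payload": {
  "steps": [
    {"tx":0.09,"ty":0,"tz":-0.09,"rx":0,"ry":0,"rz":0,"gripper":0.05},
    {"tx":0.19,"ty":0,"tz":-0.19,"rx":0,"ry":0,"rz":0,"gripper":0.05},
    {"tx":0.3,"ty":0,"tz":-0.28,"rx":0,"ry":0,"rz":0,"gripper":0.05},
    {"tx":0.41,"ty":0,"tz":-0.37,"rx":0,"ry":0,"rz":0,"gripper":0.05},
    {"tx":0.53,"ty":0,"tz":-0.46,"rx":0,"ry":0,"rz":0,"gripper":0.05},
    {"tx":0.65,"ty":0,"tz":-0.54,"rx":0,"ry":0,"rz":0,"gripper":0.05},
    {"tx":0.77,"ty":0,"tz":-0.61,"rx":0,"ry":0,"rz":0,"gripper":0.05},
    {"tx":0.9,"ty":0,"tz":-0.68,"rx":0,"ry":0,"rz":0,"gripper":0.05},
    {"tx":0.9,"ty":0,"tz":-0.68,"rx":0,"ry":0,"rz":0,"gripper":0.05},
    {"tx":0.9,"ty":0,"tz":-0.68,"rx":0,"ry":0,"rz":0,"gripper":0.05}
  ]
}}

```text
t: 20.13
position: [0.6524, -0.1288, 0.1557]
orientation: [0.0, 0.991, 0.136, 0.002]
contact_force: [6.2, -0.9, -12.5]
width: 0.016
```

```bash
python3 arc.py | head -2
python3 - <<'E'
from station import r,optics
from h import *
s=r.state();c=optics.camera("side");cv2.imwrite("pics/l_s.png",c["image"][:,:,::-1]);P=cloud(c)
C=np.array([.6314,-.1349,0]);Q=(P-C)@np.array([[np.cos(A),-np.sin(A),0],[np.sin(A),np.cos(A),0],[0,0,1]])
k=(c["z_map"]>0)&(Q[...,2]>.076)&(Q[...,2]<.2)&(abs(Q[...,0])<.09)&(Q[...,1]<-.06)&(Q[...,1]>-.11)
q=Q[k];print(k.sum());
vx,vy,x0,y0=cv2.fitLine(q[:,[0,2]].astype(np.float32),cv2.DIST_HUBER,0,.01,.01).ravel();print("cover angle",np.degrees(np.arctan(vy/vx)))
w=optics.camera("wrist");cv2.imwrite("pics/l_w.png",w["image"][:,:,::-1])
print(r.state()["position"],r.state()["contact_force"])
E
```

```text
20.1333 [ 0.65241257 -0.1288224   0.15572846] [  6.15593448  -0.85698373 -12.48581505] 0.01601569093659376
radius 0.13045446812507985 angle 40.32298347093143 lat 0.0003211875632998367
465
cover angle -35.41062
[ 0.65190297 -0.129012    0.15546   ] [  7.07013204   0.09319573 -14.61012011]
```

View pics/l_s.png

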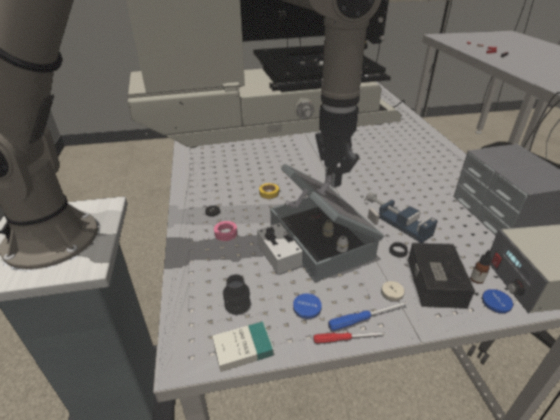

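View pics/l_w.png

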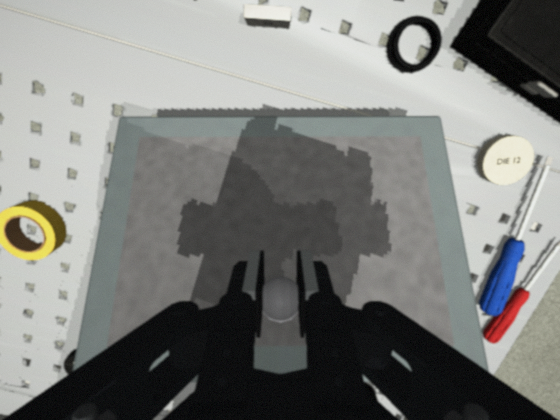

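Call:
{"api": "drive_tool", "payload": {
  "steps": [
    {"tx":0,"ty":0,"tz":-0.01,"rx":0,"ry":0,"rz":0,"gripper":0.05},
    {"tx":0,"ty":0,"tz":-0.01,"rx":0,"ry":0,"rz":0,"gripper":0.05},
    {"tx":0,"ty":0,"tz":-0.01,"rx":0,"ry":0,"rz":0,"gripper":0.05},
    {"tx":0,"ty":0,"tz":-0.01,"rx":0,"ry":0,"rz":0,"gripper":0.05}
  ]
}}

```text
t: 20.57
position: [0.6519, -0.129, 0.1554]
orientation: [0.0, 0.991, 0.136, 0.002]
contact_force: [4.6, 0.3, -14.0]
width: 0.0167
```

```bash
python3 arc.py | head -2
python3 - <<'E'
from station import r,optics
from h import *
s=r.state();c=optics.camera("wrist");P=cloud(c,s)
C=np.array([.6314,-.1349,0]);Q=(P-C)@np.array([[np.cos(A),-np.sin(A),0],[np.sin(A),np.cos(A),0],[0,0,1]])
u=np.zeros((420,560),bool);u[150:230,150:420]=1;q=Q[u&(c["z_map"]>0)]
vx,vy,x0,y0=cv2.fitLine(q[:,[0,2]].astype(np.float32),cv2.DIST_HUBER,0,.01,.01).ravel();print("cover angle",np.degrees(np.arctan(vy/vx)),x0,y0)
E
```

```text
20.5667 [ 0.65186701 -0.12895512  0.15540867] [  4.59984798   0.25331532 -13.98069749] 0.01672074361587742
radius 0.13043029127611444 angle 40.03948449683231 lat 0.00034007147656366766
cover angle -36.98803 0.04665559 0.101476006
```

Call:
{"api": "drive_tool", "payload": {
  "steps": [
    {"tx":0.03,"ty":0,"tz":0.04,"rx":0,"ry":0,"rz":0,"gripper":0.05},
    {"tx":0.06,"ty":0,"tz":0.03,"rx":0,"ry":0,"rz":0,"gripper":0.05},
    {"tx":0.09,"ty":0,"tz":0.02,"rx":0,"ry":0,"rz":0,"gripper":0.05},
    {"tx":0.11,"ty":0,"tz":0.01,"rx":0,"ry":0,"rz":0,"gripper":0.05},
    {"tx":0.11,"ty":0,"tz":0.01,"rx":0,"ry":0,"rz":0,"gripper":0.05},
    {"tx":0.11,"ty":0,"tz":0.01,"rx":0,"ry":0,"rz":0,"gripper":0.05}
  ]
}}

```text
t: 21.12
position: [0.6557, -0.128, 0.1572]
orientation: [0.001, 0.991, 0.136, 0.002]
contact_force: [-4.9, -0.9, 3.3]
width: 0.016
```

```bash
cat > ang.py <<'E'
from station import r,optics
from h import *
s=r.state();c=optics.camera("wrist");P=cloud(c,s)
C=np.array([.6314,-.1349,0]);Q=(P-C)@np.array([[np.cos(A),-np.sin(A),0],[np.sin(A),np.cos(A),0],[0,0,1]])
u=np.zeros((420,560),bool);u[130:250,140:420]=1;q=Q[u&(c["z_map"]>0)&(Q[...,2]>.07)]
vx,vy,x0,y0=cv2.fitLine(q[:,[0,2]].astype(np.float32),cv2.DIST_HUBER,0,.01,.01).ravel();print("wrist cover angle",np.degrees(np.arctan(vy/vx)),x0,y0)
# angle from a point on the top face: hinge (80,56), face 16 above
d=np.hypot(x0-.08,y0-.056);print("from point",np.degrees(np.arctan2(y0-.056,.08-x0)-np.arcsin(.016/d)))
t=optics.camera("top");P=cloud(t);Q=(P-C)@np.array([[np.cos(A),-np.sin(A),0],[np.sin(A),np.cos(A),0],[0,0,1]])
k=(t["z_map"]>0)&(abs(Q[...,0])<.09)&(abs(Q[...,1])<.1)&(abs(Q[...,1])>.07)&(Q[...,2]>.08)&(Q[...,2]<.2)
q=Q[k]
if len(q)>50:
  vx,vy,x0,y0=cv2.fitLine(q[:,[0,2]].astype(np.float32),cv2.DIST_HUBER,0,.01,.01).ravel();print("top",len(q),np.degrees(np.arctan(vy/vx)))
k=(P[...,2]>.09)&(np.hypot(P[...,0]-.65,P[...,1]+.13)<.05)
k=(c["z_map"]>0)
E
python3 arc.py | head -2; python3 ang.py
```

```text
21.1167 [ 0.65568148 -0.12798359  0.15722876] [-4.90001727 -0.92109628  3.3341874 ] 0.016006651708243225
radius 0.13028641549882242 angle 41.94419262070931 lat 0.0002500190375602324
wrist cover angle -39.134464 0.05040918 0.10069891
from point 39.12936
top 774 -38.367966
```

Both depth fits now put the cover at about 39°, with only light forces on the tool. One last look to check that everything is steady.

Call:
{"api": "drive_tool", "payload": {
  "steps": [
    {"tx":0.01,"ty":0,"tz":-0.01,"rx":0,"ry":0,"rz":0,"gripper":0.05},
    {"tx":0.01,"ty":0,"tz":-0.01,"rx":0,"ry":0,"rz":0,"gripper":0.05},
    {"tx":0.01,"ty":0,"tz":-0.01,"rx":0,"ry":0,"rz":0,"gripper":0.05},
    {"tx":0.01,"ty":0,"tz":-0.01,"rx":0,"ry":0,"rz":0,"gripper":0.05},
    {"tx":0.01,"ty":0,"tz":-0.01,"rx":0,"ry":0,"rz":0,"gripper":0.05},
    {"tx":0.01,"ty":0,"tz":-0.01,"rx":0,"ry":0,"rz":0,"gripper":0.05},
    {"tx":0.01,"ty":0,"tz":-0.01,"rx":0,"ry":0,"rz":0,"gripper":0.05},
    {"tx":0.01,"ty":0,"tz":-0.01,"rx":0,"ry":0,"rz":0,"gripper":0.05}
  ]
}}

```text
t: 21.88
position: [0.656, -0.1279, 0.1575]
orientation: [0.001, 0.991, 0.136, 0.002]
contact_force: [-1.8, 0.2, -2.6]
width: 0.0165
```

```bash
python3 arc.py | head -2; python3 ang.py
python3 - <<'E'
from station import optics
import cv2
cv2.imwrite("pics/m_t.png",optics.camera("top")["image"][:,:,::-1])
E
```

```text
21.8833 [ 0.65596537 -0.12785698  0.15753687] [-1.8258808   0.21418088 -2.6446852 ] 0.01649324409733853
radius 0.1304308459081468 angle 42.12467061193162 lat 0.0002956243566076395
wrist cover angle -39.330875 0.05063098 0.100701526
from point 39.288845
top 769 -38.53998
```

View pics/m_t.png

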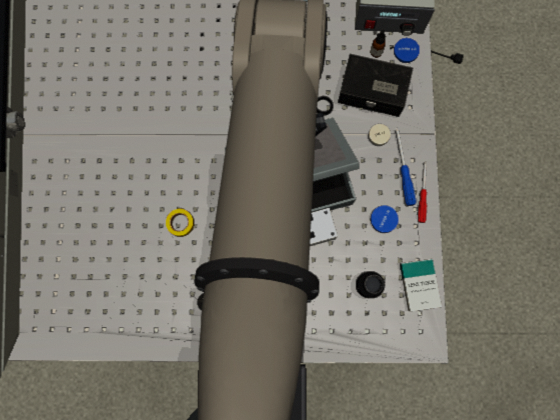

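The roll lies flat at (180,222). The eyepiece (370,285) and sample box (385,218) have not moved, and the side view showed the cap and pink roll in place. The cover holds steady, so I hand the job in.

```bash
python3 -c "
from station import r
print(r.close_job())"
```

```text
the job is handed in; nothing more can be done
None
```

I slid the roll off the post and set it flat on the bench at about (0.55, 0.095). The cover was caught when I tugged it, so I eased it down, slid the tab across and then lifted it. It is now held open by the pull; I handed the job in at about 22 s.

**Roll:** it came straight up off the post and touched the bench at about 4 N before I let go. The wrist camera put its top at 17.4 mm against 19 mm nominal, within the 2 mm calibration.

**Tug:** the cover stopped hard at about 15 N. It rose only about 1 mm at the pull, less than the roughly 2.4 mm expected for a caught cover, but a free cover would have lifted at 2 to 4 N.

**Tab:** it travelled 21.8 mm by camera and 22.0 mm by the gripper. The last nudge met 4 N and hardly moved it, though friction alone could explain that. While sliding it I also pulled up on the tab with about 12 N for a moment.

**Final state:**
- The depth fits give a cover angle of 39.3° (wrist camera) and 38.5° (top camera).
- The gripper position alone suggests 42°, because the ball shifted a few mm in the pads during the lift.
- The pull is still gripped (16.5 mm finger opening), with about 3 N on the tool and no movement over the last 0.7 s.

**Bystanders:** the eyepiece and sample box were unmoved in the final top view. The arm hid the lens cap and the pink roll there, and both looked undisturbed in the side view taken just after the lift.

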